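# Weigh two paint pots and shelve the fuller one

### The job

Find out which of the two lidded paint pots is fuller: stand them gently on opposite pans of the balance, let go of both and let the beam settle. Then stand the heavier pot in the open front of the wooden channel tray and slide it back until it bears against the steel bookend, keep it lightly pressed there for a moment and let go, so that it stays touching the bookend without having shoved the bookend along. Leave the lighter pot standing on its pan, and do not disturb the tape roll, the blue glue bottle or the terracotta cup.

Things in the scene. Friction and masses are not known exactly. Their poses are not given: they have to be found in the camera images.
- pot_a_center (a point): Lidded paint pot, plain white with a grey lid, upright cylinder 56 mm in diameter and 70 mm tall, grasped across its diameter anywhere on its side; this point is its centre, 35 mm above its underside. It weighs between 110 and 290 g.
- pot_b_center (a point): The other paint pot, outwardly the same (56 mm diameter, 70 mm tall, point at its centre 35 mm up), also between 110 and 290 g. Either pot may be the heavier.
- beam (a joint): Tilt of the balance's beam, rad: 0 level, positive when the left (+y) pan is down, rubber stops at about -0.1 and +0.1. It is lightly sprung to level and damped: with both pots released on the pans it takes up to 4 s to settle; the lower pan then carries the heavier pot, even if the tilt is small. A single pot takes its pan right down to the stop.
- pan_left_floor (a point): Left (+y) pan of the grey equal-arm balance: a round steel dish, level at every tilt; this point is the centre of its flat floor, 77 mm above the table with the beam level, 13 mm up or down at the stops. Usable floor 92 mm across, rim 4 mm above the floor. The pans are 260 mm apart and sink freely under a light load until the beam meets its stop.
- pan_right_floor (a point): Right (-y) pan, same as the left one.
- tray: Fixed wooden channel tray, 270 mm long (its x axis, away from the robot), 86 mm wide; origin at the centre of its underside. In its channel stands a dark steel bookend, a plate 58 mm wide, 55 mm tall, facing the front. Its face is set 30 to 80 mm beyond the tray's origin along x; that setting is not measured: find it by touch. It is held by friction only and slides away above about 9 N.
- tray_floor (a point): Middle of the tray's channel floor, 12 mm above the table; x along the channel away from the open front end, y across. The channel is 64 mm wide between rails that stand 8 mm above its floor; its front part (x from -135 to +25 mm) is always clear to stand a pot in.
- tape_c (a point): Bystander: roll of brown tape lying flat, 80 mm across, 22 mm tall; point at its centre, 11 mm up. Must stay put.
- glue: Bystander: blue glue bottle, 54 mm in diameter, 150 mm tall; origin at the centre of its underside. Must stay put.
- mug: Bystander: terracotta cup, 84 mm across, 90 mm tall; origin at the centre of its underside. Must stay put.

How it is judged:
On the way, in this order (a step that is already met when the one before it is completed fails the run):
1. the two pots stand released on opposite pans and the beam has settled ((((horizontal distance between pot_a_center and pan_left_floor below 0.035 m and contact force between pot_a and pan_left above 0.5 N and contact force between pot_a and the fingers below 0.05 N and angle between pot_a_center's own z axis and vertical below 0.1 rad) and (horizontal distance between pot_b_center and pan_right_floor below 0.035 m and contact force between pot_b and pan_right above 0.5 N and contact force between pot_b and the fingers below 0.05 N and angle between pot_b_center's own z axis and vertical below 0.1 rad)) or ((horizontal distance between pot_b_center and pan_left_floor below 0.035 m and contact force between pot_b and pan_left above 0.5 N and contact force between pot_b and the fingers below 0.05 N and angle between pot_b_center's own z axis and vertical below 0.1 rad) and (horizontal distance between pot_a_center and pan_right_floor below 0.035 m and contact force between pot_a and pan_right above 0.5 N and contact force between pot_a and the fingers below 0.05 N and angle between pot_a_center's own z axis and vertical below 0.1 rad))) and velocity of joint beam between -0.03 and 0.03 rad/s), for 0.3 s.
2. one pot stands in the tray's channel and is pressed against the bookend (over 1.5 N) while the other stands on its pan (((y of pot_a_center in the frame of tray_floor between -0.006 and 0.006 m and z of pot_a_center in the frame of tray_floor below 0.0385 m and angle between pot_a_center's own z axis and vertical below 0.06 rad and contact force between pot_a and bookend above 1.5 N and ((horizontal distance between pot_b_center and pan_left_floor below 0.035 m and contact force between pot_b and pan_left above 0.5 N and contact force between pot_b and the fingers below 0.05 N and angle between pot_b_center's own z axis and vertical below 0.1 rad) or (horizontal distance between pot_b_center and pan_right_floor below 0.035 m and contact force between pot_b and pan_right above 0.5 N and contact force between pot_b and the fingers below 0.05 N and angle between pot_b_center's own z axis and vertical below 0.1 rad))) or (y of pot_b_center in the frame of tray_floor between -0.006 and 0.006 m and z of pot_b_center in the frame of tray_floor below 0.0385 m and angle between pot_b_center's own z axis and vertical below 0.06 rad and contact force between pot_b and bookend above 1.5 N and ((horizontal distance between pot_a_center and pan_left_floor below 0.035 m and contact force between pot_a and pan_left above 0.5 N and contact force between pot_a and the fingers below 0.05 N and angle between pot_a_center's own z axis and vertical below 0.1 rad) or (horizontal distance between pot_a_center and pan_right_floor below 0.035 m and contact force between pot_a and pan_right above 0.5 N and contact force between pot_a and the fingers below 0.05 N and angle between pot_a_center's own z axis and vertical below 0.1 rad))))), for 0.3 s.
At the end, for the whole second after the job is handed in: The heavier pot (either one if they differ by less than 4 %) stands upright and released on the floor of the tray's channel, within 6 mm of its middle line, its side within 2.5 mm of the bookend; the lighter pot stands upright and released on a pan, within 35 mm of its centre; both at rest (((y of pot_a_center in the frame of tray_floor between -0.006 and 0.006 m and z of pot_a_center in the frame of tray_floor below 0.0385 m and angle between pot_a_center's own z axis and vertical below 0.06 rad and x of pot_a_center in the frame of bookend_face above -0.0305 m and contact force between pot_a and tray above 0.5 N and ((horizontal distance between pot_b_center and pan_left_floor below 0.035 m and contact force between pot_b and pan_left above 0.5 N and contact force between pot_b and the fingers below 0.05 N and angle between pot_b_center's own z axis and vertical below 0.1 rad) or (horizontal distance between pot_b_center and pan_right_floor below 0.035 m and contact force between pot_b and pan_right above 0.5 N and contact force between pot_b and the fingers below 0.05 N and angle between pot_b_center's own z axis and vertical below 0.1 rad)) and contact force between pot_a and the fingers below 0.05 N and linear speed of each of pot_a, pot_b below 0.02 m/s and contact force between pot_a and tray above 1.884 N) or (y of pot_b_center in the frame of tray_floor between -0.006 and 0.006 m and z of pot_b_center in the frame of tray_floor below 0.0385 m and angle between pot_b_center's own z axis and vertical below 0.06 rad and x of pot_b_center in the frame of bookend_face above -0.0305 m and contact force between pot_b and tray above 0.5 N and ((horizontal distance between pot_a_center and pan_left_floor below 0.035 m and contact force between pot_a and pan_left above 0.5 N and contact force between pot_a and the fingers below 0.05 N and angle between pot_a_center's own z axis and vertical below 0.1 rad) or (horizontal distance between pot_a_center and pan_right_floor below 0.035 m and contact force between pot_a and pan_right above 0.5 N and contact force between pot_a and the fingers below 0.05 N and angle between pot_a_center's own z axis and vertical below 0.1 rad)) and contact force between pot_b and the fingers below 0.05 N and linear speed of each of pot_b, pot_a below 0.02 m/s and (contact force between pot_a and pan_left below 2.04 N and contact force between pot_a and pan_right below 2.04 N)))); the robot touches nothing.
It fails at once if the bookend is shoved more than 6 mm from where it was set (distance of bookend_face from where it was at the start of the episode above 0.006 m).
It fails at once if a pot is set down or pressed on a pan with more than 30 N (contact force between any of pot_a, pot_b and pan_left above 30 N or contact force between any of pot_a, pot_b and pan_right above 30 N).
It fails at once if a bystander is moved more than 20 mm (distance of any of tape_c, glue, mug from where it was at the start of the episode above 0.02 m).
It also fails if it takes over 72 s, if anything falls off the work surface, if the arm or the gripper's body presses on something with over 40 N, if the wrist force passes 120 N, or if a joint passes its speed limit or range.

### The arm

A 6-joint arm with a two-finger parallel gripper is mounted at the origin on the work surface. World frame = base frame: x ahead of the robot, y to its left, z up, the work surface at z = 0. Lengths are in m, angles in rad, forces in N, time in s.
With the tool pointing down it reaches from about 0.275 to 0.975 m from the base axis. Payload 8.4 kg.
Tool frame: the origin (TCP) lies midway between the tips of the shut fingers; the grasp point (between the pads) lies behind it (r.pinch_z is the y of the grasp point in the tool frame, in m); y points along the fingers, x is the direction in which the jaws open and shut, and the axes are right-handed (so a half turn about y gives the same grasp; the last joint's range is limited). The gripper opens to 92 mm and grips with 3 to 60 N. Pads are 20 mm wide; open, the fingers measure 128 mm over their backs; the gripper's body (75 mm by 189 mm) begins 69 mm behind the grasp point.
Start: joints at [-0.002, 0.353, 1.633, -0, 1.155, -0.002], TCP at [0.625, -0, 0.215] pointing down, gripper open.
Joint ranges: [-2.63, 2.63], [-0.92, 2.1], [0.06, 2.66], [-1.3, 4.44], [0, 2.69], [-3.02, 3.02]. Speed limits (rad/s): [2.22, 2.22, 2.79, 3.14, 3.14, 3.14].

### API

Orientations are given as a 3x3 rotation matrix whose columns are the frame's x, y, z axes.
In Python, from station import r gives the robot as it stands.
- The arm moves only by the tool jog_arm, never from a script. Its argument "targets" is a list of rows, each an object with "offset": the shift along the tool's x, y, z in m, a list of three; "spin": the turn about the tool's y in rad; "jaw": the finger opening in m, from 0 to 0.0919. A call has 1 to 8 rows; each row shifts and turns the pose as measured when the row begins, along the tool's axes as they then stand; what a row does not reach is not made up. A row lasts 1/12 s, in which the tool goes at most 41.7 mm and 7.16 degrees, less where a joint would pass 70% of its speed; a pose out of reach is approached as far as the arm can. A call is refused whole if a number of a shift passes 0.0417 or a number of a turn 0.125, either way. A call with a gripper value outside its range is refused whole. The fingers move at their own pace and stop on an object; "squeeze" is the grip in N (left out, the last holds). Time passes only in rows, so rows that do not move let the fingers close. It gives the time, the measured TCP pose, the force and the opening at its end, in the units of the state.
- r.sense(): the state, without advancing time (a new reading comes with each control period).
- r.grab_frame(name): name is "scene" or "side" or "wrist"; returns the picture (480x640x3 uint8, red, green, blue); there is no depth.
- r.camera_params(name): a dict with "K" (3x3 intrinsics, pixels), "k1" (the pictures are not rectified: a ray, as slopes to the right and down, at radius r is drawn at 1 + k1 r^2 times it, then the intrinsics apply), "rvec" (rotation vector, rad) and "tvec" (3), from world to camera coordinates, as OpenCV has them. Camera axes: x right, y down, z forward; pixel columns grow to the right and rows downward; lengths in m; the calibration is good to about 2 mm. A picture is of the moment at which its call begins: read the wrist's pose just before it. camera_params takes no time and is no camera call; for the wrist camera it gives the pose at the moment of the call.
- r.finish_job(): hands the job in, once; it reports no verdict.
Trained networks look in the newest picture that a camera, given by its name, has taken for a name from the list of things; names that differ only in an ending like _2 or _b are one class to them, and where a whole thing is asked for, a point or a joint stands for the part that bears it (a point fixed in the world has none). Each returns a list of dicts, best first, with "p" (0 to 1); they miss things now and then, are a little off and sometimes report something else, mostly with a low value. They report only what shows in the picture. A call takes as long as a camera call.
- r.outline_of(camera, target): "region" (480x640 bool, what is visible of it) and "extent" ([left, top, right, bottom] in pixels, round what is visible of it).
The state is a dict: "time": time; "joint_pos": joint angles; "joint_vel": joint speeds; "tau": joint torques, N m; "position": TCP position; "orientation": TCP orientation; "wrist_force": force on the tool from outside, world axes, zero at the start; "moment": the same for the moment, N m; "width": finger opening in m.
Only numpy, scipy, OpenCV 4.12 (cv2) and the standard library are available. Lean on these libraries where they do the work, as an engineer would, in place of code of your own. Each camera call takes 0.05 s, during which the arm holds its last target.

## Working session

There is one attempt and no reset: what is moved stays moved. The work goes in short steps, Python scripts to look and compute and a tool call to move; the robot and the scene stay as the last step left them, time stands still between calls to the robot, and variables do not carry over. Pictures are saved under pics/ and viewed, and the job is handed in when it is done.

Besides the shell and the picture viewer there is one more tool, called after "Request:" by a JSON object that holds its "op" and its "data". jog_arm: Moves the arm, as the interface text tells. Its arguments: {"type":"object","properties":{"targets":{"type":"array","items":{"type":"object","properties":{"offset":{"type":"array","items":{"type":"number"}},"spin":{"type":"number"},"jaw":{"type":"number"}}}},"squeeze":{"type":"number"}},"required":["targets"]}

```bash
ls; mkdir -p pics
python3 - <<'E'
from station import r
import cv2,numpy as np
s=r.sense()
for k,v in s.items(): print(k,np.round(v,4).tolist())
print(r.pinch_z)
for n in ("scene","side","wrist"):
    p=r.camera_params(n); print(n,{k:np.round(v,4).tolist() for k,v in p.items()})
    cv2.imwrite(f"pics/{n}0.png",cv2.cvtColor(r.grab_frame(n),cv2.COLOR_RGB2BGR))
E
```

```text
pics
time 0.0
joint_pos [-0.0024, 0.3536, 1.6341, -0.0, 1.1552, -0.0024]
joint_vel [-0.002, -0.0014, 0.001, -0.0003, -0.0007, -0.0003]
tau [-0.0024, -59.3847, -33.4216, 0.0694, 0.0234, -0.0001]
position [0.6245, -0.0, 0.2139]
orientation [[1.0, -0.0013, 0.0], [-0.0, -0.0, 1.0], [-0.0013, -1.0, -0.0]]
wrist_force [-0.3515, -0.0037, -0.5732]
moment [-0.0055, -0.0005, -0.0801]
width 0.0922
-0.0187
scene {'K': [[500.6808, 0.0, 313.4737], [0.0, 500.6808, 235.2327], [0.0, 0.0, 1.0]], 'k1': -0.1395, 'rvec': [0.6135, 2.531, -1.3082], 'tvec': [0.5162, -0.0864, 1.3841]}
side {'K': [[510.5594, 0.0, 319.9655], [0.0, 510.5594, 241.857], [0.0, 0.0, 1.0]], 'k1': -0.1248, 'rvec': [2.1041, -0.8618, 0.4089], 'tvec': [-0.391, 0.3038, 0.7238]}
wrist {'K': [[374.1263, 0.0, 319.7616], [0.0, 374.1263, 232.8674], [0.0, 0.0, 1.0]], 'k1': -0.029, 'rvec': [-2.8617, 0.0004, 0.003], 'tvec': [-0.6239, -0.0305, 0.3919]}
```

View pics/scene0.png

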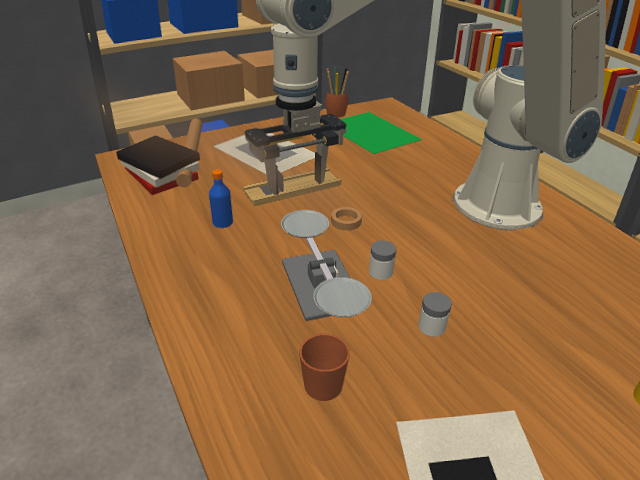

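View pics/side0.png

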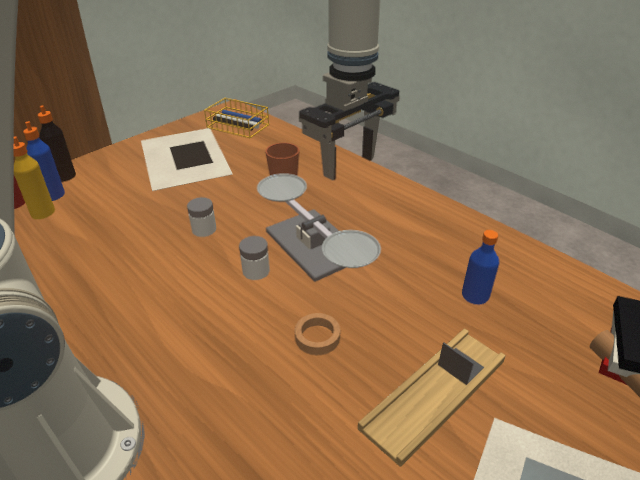

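View pics/wrist0.png

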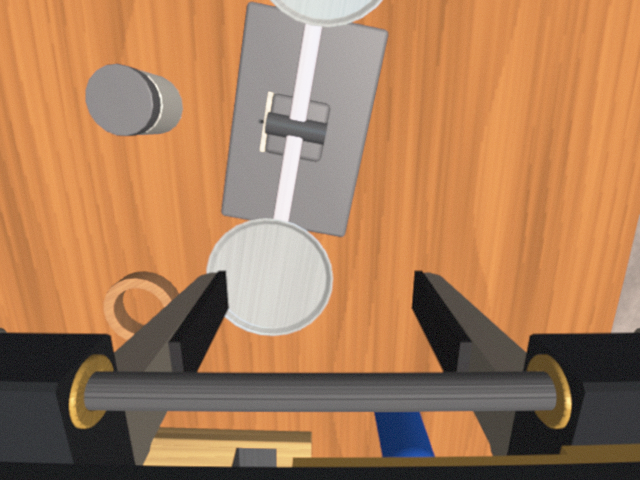

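```bash
cat > h.py <<'E'
from station import r
import cv2,numpy as np
from scipy.optimize import least_squares
def dist(p): return np.array([p['k1'],0,0,0,0.])
def proj(p,X):
    # model: scale 1+k1 r^2
    X=np.asarray(X,float).reshape(-1,3)
    return cv2.projectPoints(X,np.array(p['rvec'],float),np.array(p['tvec'],float),np.array(p['K'],float),dist(p))[0].reshape(-1,2)
def ray(p,uv):
    n=cv2.undistortPoints(np.array(uv,float).reshape(-1,1,2),np.array(p['K'],float),dist(p)).reshape(-1,2)
    R=cv2.Rodrigues(np.array(p['rvec'],float))[0]; o=-R.T@np.array(p['tvec'],float)
    d=np.c_[n,np.ones(len(n))]@R
    return o,d/np.linalg.norm(d,axis=1)[:,None]
def onz(p,uv,z):
    o,d=ray(p,uv); return o+d*((z-o[2])/d[:,2])[:,None]
def tri(obs):
    A=np.zeros((3,3));b=np.zeros(3)
    for p,uv in obs:
        o,d=ray(p,uv);d=d[0];M=np.eye(3)-np.outer(d,d);A+=M;b+=M@o
    return np.linalg.solve(A,b)
def save(im,n): cv2.imwrite(f"pics/{n}.png",cv2.cvtColor(im,cv2.COLOR_RGB2BGR))
t=np.linspace(0,2*np.pi,60,endpoint=False)
def cyl(x,y,z0,rad,h):
    c=np.c_[x+rad*np.cos(t),y+rad*np.sin(t)]
    return np.r_[np.c_[c,np.full(60,z0)],np.c_[c,np.full(60,z0+h)]]
def box(p,X):
    q=proj(p,X); return np.r_[q.min(0),q.max(0)]
def fitcyl(obs,z0,rad,h,x0):
    f=lambda v:np.concatenate([box(p,cyl(v[0],v[1],z0,rad,h))-e for p,e in obs])
    s=least_squares(f,x0,loss='soft_l1'); return s.x,np.round(s.fun,1)
E
python3 - <<'E'
from h import *
P={n:r.camera_params(n) for n in("scene","side")}
im={n:r.grab_frame(n) for n in P}
np.savez("o.npz",**im)
import pickle
O={}
for n in P:
    for tgt in ("pot_a_center","pan_left_floor","tray","tape_c","glue","mug"):
        L=r.outline_of(n,tgt); O[n,tgt]=L
        for d in L: print(n,tgt,round(d['p'],2),np.round(d['extent'],1).tolist(),int(d['region'].sum()))
pickle.dump((P,O),open("o.pkl","wb"))
print(r.sense()['time'])
E
```

```text
scene pot_a_center 0.15 [281.5, 210.4, 374.4, 316.4] 3384
scene pan_left_floor 0.69 [314.0, 279.8, 374.2, 314.8] 1790
scene tray 0.59 [242.6, 168.2, 342.7, 204.6] 1696
scene tape_c 0.58 [330.5, 204.7, 365.7, 231.3] 585
scene glue 0.92 [208.7, 168.6, 236.2, 227.4] 1009
scene mug 0.93 [297.3, 334.0, 352.6, 399.5] 2685
side pot_a_center 0.72 [237.8, 232.7, 268.8, 279.3] 1148
side pan_left_floor 0.7 [259.7, 177.1, 307.5, 200.1] 980
side tray 0.65 [359.1, 326.7, 502.6, 465.5] 8474
side tape_c 0.73 [295.8, 313.3, 339.2, 355.8] 1240
side glue 0.64 [465.9, 229.2, 500.3, 305.5] 1838
side mug 0.93 [265.1, 143.4, 301.2, 175.3] 1027
0.85
```

Run:
```python
from h import *
for n in ("scene","side"):
    im=r.grab_frame(n)
    for tgt in ("pot_b_center","pan_right_floor","beam"):
        for d in r.outline_of(n,tgt): print(n,tgt,round(d['p'],2),np.round(d['extent'],1).tolist(),int(d['region'].sum()))
z=np.load("o.npz")
a=cv2.resize(z['scene'][205:340,270:460],None,fx=4,fy=4,interpolation=cv2.INTER_CUBIC);save(a,"c1")
a=cv2.resize(z['side'][170:290,180:390],None,fx=3.8,fy=3.8,interpolation=cv2.INTER_CUBIC);save(a,"c2")
a=cv2.resize(z['side'][320:470,350:510],None,fx=4,fy=4,interpolation=cv2.INTER_CUBIC);save(a,"c3")
```

```text
scene pot_b_center 0.93 [417.8, 290.0, 453.6, 332.4] 1139
scene pot_b_center 0.71 [333.3, 205.7, 364.9, 230.0] 496
scene pan_right_floor 0.94 [281.2, 205.9, 329.4, 237.6] 1098
scene beam 0.74 [280.0, 210.2, 374.0, 315.9] 3453
side pot_b_center 0.88 [187.8, 195.9, 214.5, 239.2] 940
side pan_right_floor 0.89 [319.2, 228.5, 382.5, 266.6] 1789
side pan_right_floor 0.58 [356.4, 329.4, 503.3, 466.4] 8553
side beam 0.74 [258.0, 174.5, 379.9, 265.9] 3192
```

View pics/c1.png

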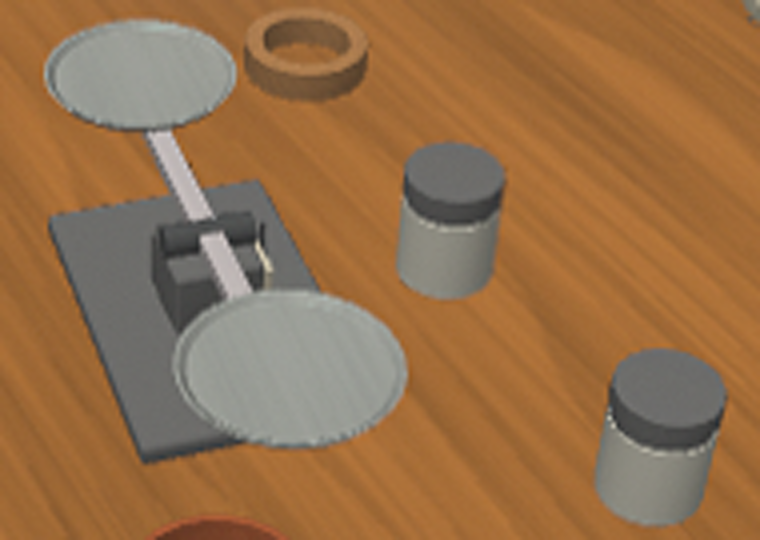

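View pics/c2.png

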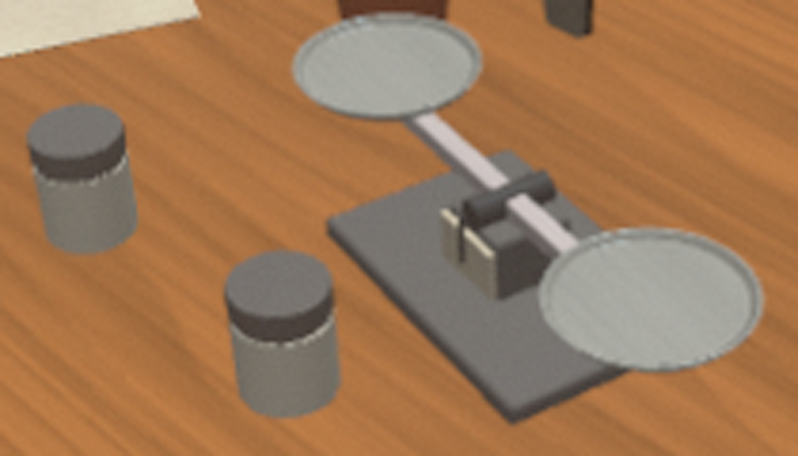

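View pics/c3.png

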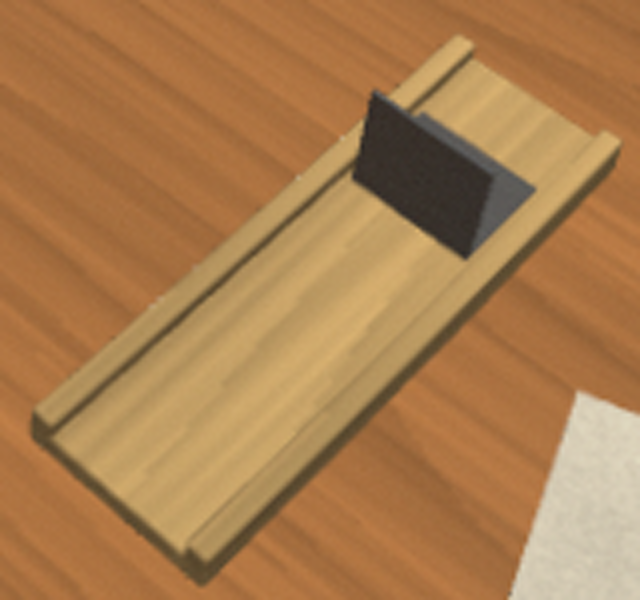

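Run:
```python
from h import *
P={n:r.camera_params(n) for n in("scene","side")}
S,D=P['scene'],P['side']
print('pot1',fitcyl([(S,[419,292,451.5,336]),(D,[187.4,197.1,215.8,236.3])],0,.028,.07,[.5,.1]))
print('pot2',fitcyl([(S,[369.3,240.5,396.3,279.5]),(D,[239.2,236,269.7,279])],0,.028,.07,[.5,.0]))
L=[(S,[270+173/4,205+289/4,270+407/4,205+447/4]),(D,[180+292/3.8,170+12/3.8,180+483/3.8,170+118/3.8])]
R=[(S,[270+45/4,205+19/4,270+237/4,205+130/4]),(D,[180+538/3.8,170+227/3.8,180+763/3.8,170+370/3.8])]
def fp(obs,x0):
    f=lambda v:np.concatenate([box(p,cyl(v[0],v[1],v[2],v[3],0))-e for p,e in obs])
    s=least_squares(f,x0+[.08,.05],loss='soft_l1'); return s.x
l=fp(L,[.6,.1]);q=fp(R,[.6,-.1])
print('pans',l,q,np.hypot(*(l-q)[:2]),(l+q)/2)
for k,e in (('glue',(54,150,)),):pass
import pickle
_,O=pickle.load(open("o.pkl","rb"))
for k,rad,h in(('glue',.027,.15),('mug',.042,.09),('tape_c',.04,.022)):
    print(k,fitcyl([(P[n],O[n,k][0]['extent']) for n in P],0,rad,h,[.6,0]))
# tray
C=np.array([[-.135,-.043,0],[-.135,.043,0],[.135,.043,.02],[.135,-.043,.02],[-.135,.043,.02],[-.135,-.043,.02]])
uv=np.array([[400.75,466.2],[358,429.5],[465,329],[505,356.5],[358.75,423.75],[402.5,461]])
print(np.round(onz(D,uv[:2],0),3),np.round(onz(D,uv[2:],.02),3))
def tf(v,C):
    c,s=np.cos(v[2]),np.sin(v[2]);X=C.copy();X[:,0]=v[0]+c*C[:,0]-s*C[:,1];X[:,1]=v[1]+s*C[:,0]+c*C[:,1];return X
s=least_squares(lambda v:(proj(D,tf(v,C))-uv).ravel(),[.6,-.35,0],loss='soft_l1')
print('tray',s.x,np.round(s.fun,1))
print('tray bb scene',box(S,tf(s.x,np.r_[C,C*[1,1,0]+[0,0,.02],C*[1,1,0]])),O['scene','tray'][0]['extent'])
b=np.array([[350+370/4,320+90/4],[350+495/4,320+180/4]])  # bookend top corners z=.067
bw=onz(D,b,.067);c,sn=np.cos(s.x[2]),np.sin(s.x[2])
print('bookend x local',[( (w[:2]-s.x[:2])@[c,sn],(w[:2]-s.x[:2])@[-sn,c]) for w in bw])
b=np.array([[350+353/4,320+180/4],[350+468/4,320+258/4]])
bw=onz(D,b,.012)
print('bookend bot local',[( (w[:2]-s.x[:2])@[c,sn],(w[:2]-s.x[:2])@[-sn,c]) for w in bw])
```

```text
pot1 (array([0.46513403, 0.29080204]), array([-1.3, -0.7,  0.1,  0.8, -1.5, -0.7,  0.2,  0.7]))
pot2 (array([0.46115967, 0.09805871]), array([-1.1, -0.6, -0.3,  0.5, -1. , -1. , -0.2,  1.2]))
pans [0.62694166 0.20272003 0.07945885 0.05601078] [ 0.57804011 -0.05221542  0.07976264  0.05584099] 0.25958321966932324 [0.60249089 0.0752523  0.07961074 0.05592589]
glue (array([ 0.70827191, -0.25244949]), array([ 0.3, -2.1, -0.2,  1.3, -8.1, -3.9,  2.7,  1. ]))
mug (array([0.72766023, 0.31460883]), array([ 1.2, -2.3, -3.6,  4.1,  0.2, -1.2, -0.5, 15.2]))
tape_c (array([ 0.42534988, -0.11627544]), array([ 0.3,  1.6, -3.7, -1.1, -2.4, -0.4,  0.6,  0.4]))
[[ 0.343 -0.372  0.   ]
 [ 0.344 -0.289  0.   ]] [[ 0.61  -0.297  0.02 ]
 [ 0.606 -0.38   0.02 ]
 [ 0.342 -0.291  0.02 ]
 [ 0.341 -0.374  0.02 ]]
tray [ 0.47687361 -0.33487729 -0.02644942] [ 0.3  2.2 -0.7  0.3  0.1 -1.3  2.3 -1.3 -0.8 -1.2  0.   0.5]
tray bb scene [242.49741668 166.94729143 340.68924007 206.20958167] [242.6, 168.2, 342.7, 204.6]
bookend x local [(np.float64(0.041402766107428095), np.float64(0.03101540396438795)), (np.float64(0.03980945240872254), np.float64(-0.02942138181551411))]
bookend bot local [(np.float64(0.04133612204690511), np.float64(0.029240864343982563)), (np.float64(0.04319169090191495), np.float64(-0.02699331829737586))]
```

Request:
{"op": "jog_arm", "data": {"targets": [{"spin": 0.125,"jaw": 0.0919},{"spin": 0.125},{"spin": 0.125},{"spin": 0.125},{"spin": 0.125},{"spin": 0.125},{"spin": 0.125},{"spin": 0.125}]}}

```text
invalid input at $.targets[0]: expected keys offset, spin, jaw
```

Request:
{"op": "jog_arm", "data": {"targets": [{"offset": [0,0,0],"spin": 0.125,"jaw": 0.0919},{"offset": [0,0,0],"spin": 0.125,"jaw": 0.0919},{"offset": [0,0,0],"spin": 0.125,"jaw": 0.0919},{"offset": [0,0,0],"spin": 0.125,"jaw": 0.0919},{"offset": [0,0,0],"spin": 0.125,"jaw": 0.0919},{"offset": [0,0,0],"spin": 0.125,"jaw": 0.0919},{"offset": [0,0,0],"spin": 0.125,"jaw": 0.0919},{"offset": [0,0,0],"spin": 0.125,"jaw": 0.0919}]}}

```text
time: 1.92
position: [0.625, 0.0, 0.2146]
orientation: [[0.537, -0.0, 0.844], [-0.844, 0.0, 0.537], [-0.0, -1.0, -0.0]]
wrist_force: [1.3, -0.9, -0.0]
width: 0.0921
```

Request:
{"op": "jog_arm", "data": {"targets": [{"offset": [0,0,0],"spin": 0.125,"jaw": 0.0919},{"offset": [0,0,0],"spin": 0.125,"jaw": 0.0919},{"offset": [0,0,0],"spin": 0.125,"jaw": 0.0919},{"offset": [0,0,0],"spin": 0.125,"jaw": 0.0919},{"offset": [0,0,0],"spin": 0.067,"jaw": 0.0919}]}}

```text
time: 2.33
position: [0.625, 0.0, 0.2146]
orientation: [[-0.007, -0.0, 1.0], [-1.0, 0.0, -0.007], [-0.0, -1.0, -0.0]]
wrist_force: [0.1, -0.5, 0.5]
width: 0.0914
```

Request:
{"op": "jog_arm", "data": {"targets": [{"offset": [-0.034,0,-0.018],"spin": 0,"jaw": 0.0919},{"offset": [-0.034,0,-0.018],"spin": 0,"jaw": 0.0919},{"offset": [-0.034,0,-0.018],"spin": 0,"jaw": 0.0919},{"offset": [-0.034,0,-0.018],"spin": 0,"jaw": 0.0919},{"offset": [-0.034,0,-0.018],"spin": 0,"jaw": 0.0919},{"offset": [-0.034,0,-0.018],"spin": 0,"jaw": 0.0919},{"offset": [-0.034,0,-0.018],"spin": 0,"jaw": 0.0919},{"offset": [-0.034,0,-0.018],"spin": 0,"jaw": 0.0919}]}}

```text
time: 3.0
position: [0.4834, 0.2777, 0.2143]
orientation: [[-0.025, 0.004, 1.0], [-1.0, -0.001, -0.025], [0.001, -1.0, 0.004]]
wrist_force: [1.3, 0.4, -0.1]
width: 0.0918
```

Request:
{"op": "jog_arm", "data": {"targets": [{"offset": [-0.013,0.0,-0.018],"spin": -0.02,"jaw": 0.0919},{"offset": [0,0,0],"spin": 0,"jaw": 0.0919}]}}

```text
time: 3.17
position: [0.4619, 0.2973, 0.2144]
orientation: [[0.001, 0.004, 1.0], [-1.0, 0.001, 0.001], [-0.001, -1.0, 0.004]]
wrist_force: [0.2, 0.3, -0.2]
width: 0.092
```

Run:
```python
from h import *
s=r.sense();print(s['position'],s['orientation'],s['wrist_force'])
p=r.camera_params("wrist");im=r.grab_frame("wrist");save(im,"w1")
for d in r.outline_of("wrist","pot_a_center"): print(d['p'],d['extent'], fitcyl([(p,d['extent'])],0,.028,.07,[.465,.29]))
```

```text
[0.46194707 0.29730746 0.21438766] [[ 6.99816771e-04  3.75471146e-03  9.99992706e-01]
 [-9.99999203e-01  1.05302126e-03  6.95867498e-04]
 [-1.05040080e-03 -9.99992397e-01  3.75544539e-03]] [ 0.21414895  0.33968185 -0.17248834]
```

View pics/w1.png

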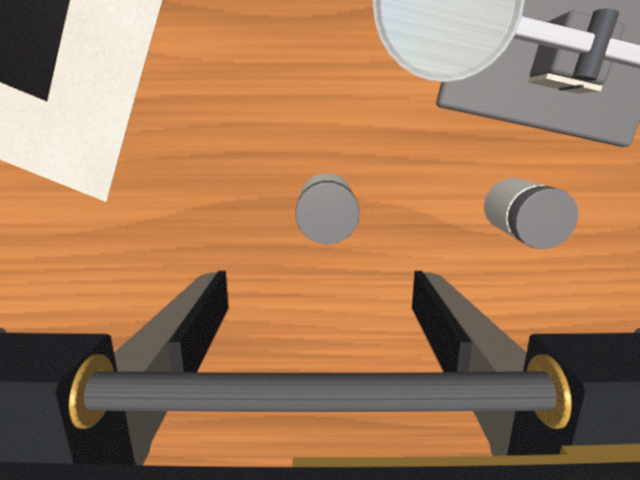

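Run:
```python
from h import *
p=r.camera_params("wrist")
print(onz(p,[[327,210.5],[544,217]],.07))
l=[[448,20],[320,209.5]]
print(proj(p,[[.465,.291,.07],[.461,.098,.07],[.6269,.2027,.08],[.4619,.2973,.0]]))
```

```text
[[0.47254658 0.29000789 0.07      ]
 [0.46663634 0.10046884 0.07      ]]
[[325.82552989 219.03039314]
 [545.74017305 223.25481847]
 [447.04225243   7.32169784]
 [318.83735381 206.13569734]]
```

Request:
{"op": "jog_arm", "data": {"targets": [{"offset": [0.007,0.02,0.007],"spin": 0,"jaw": 0.0919},{"offset": [0,0.035,0],"spin": 0,"jaw": 0.0919},{"offset": [0,0.035,0],"spin": 0,"jaw": 0.0919},{"offset": [0,0.03,0],"spin": 0,"jaw": 0.0919},{"offset": [0,0,0],"spin": 0,"jaw": 0.0919}]}}

```text
time: 3.68
position: [0.4806, 0.2855, 0.0946]
orientation: [[-0.006, 0.016, 1.0], [-1.0, 0.004, -0.006], [-0.005, -1.0, 0.016]]
wrist_force: [-1.2, -0.8, -0.7]
width: 0.0921
```

Run:
```python
from h import *
s=r.sense();print(s['position'],s['wrist_force'])
p=r.camera_params("wrist");im=r.grab_frame("wrist");save(im,"w2")
print(proj(p,cyl(.469,.2905,.07,.028,0)[::15]))
save(r.grab_frame("side"),"s2")
```

```text
[0.48059823 0.28547286 0.09461176] [-1.20911266 -0.84377439 -0.68663919]Traceback (most recent call last):
  File "<stdin>", line 4, in <module>
  File "h.py", line 8, in proj
    return cv2.projectPoints(X,np.array(p['rvec'],float),np.array(p['tvec'],float),np.array(p['K'],float),dist(p))[0].reshape(-1,2)
           ~~~~~~~~~~~~~~~~~^^^^^^^^^^^^^^^^^^^^^^^^^^^^^^^^^^^^^^^^^^^^^^^^^^^^^^^^^^^^^^^^^^^^^^^^^^^^^^^^^^^^^^
cv2.error: OpenCV(4.12.0) /io/opencv/modules/calib3d/src/calibration_base.cpp:1490: error: (-215:Assertion failed) npoints >= 0 && (depth == CV_32F || depth == CV_64F) in function 'projectPoints'
```

View pics/w2.png

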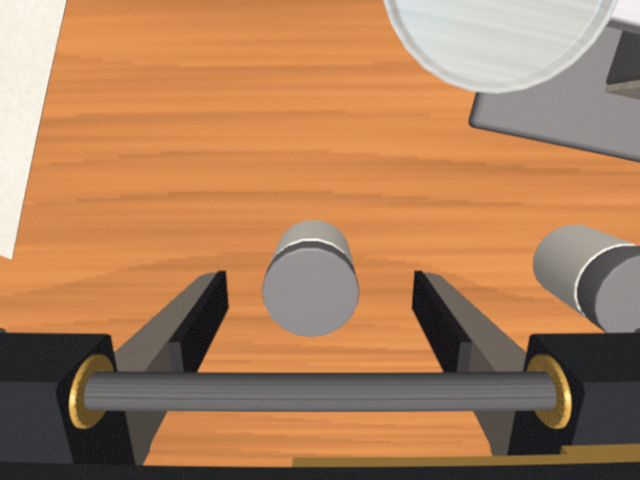

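Run:
```python
from h import *
s=r.sense();print(s['position'],s['time'],s['orientation'])
p=r.camera_params("wrist")
print(onz(p,[[310.5,288]],.07), onz(p,[[263,288],[358,288],[310,336],[310,243]],.07))
im=r.grab_frame("side");save(cv2.resize(im[130:330,130:400],None,fx=2.9,fy=2.9),"s2")
```

```text
[0.48168553 0.28603342 0.09697678] 3.7333 [[-0.00650605  0.01781195  0.99982019]
 [-0.9999633   0.00545697 -0.00660419]
 [-0.00557363 -0.99982646  0.0177758 ]]
[[0.47062788 0.29212766 0.07      ]] [[0.47072827 0.31933785 0.07      ]
 [0.4704958  0.26497714 0.07      ]
 [0.43981316 0.29284982 0.07      ]
 [0.49747687 0.29203834 0.07      ]]
```

View pics/s2.png

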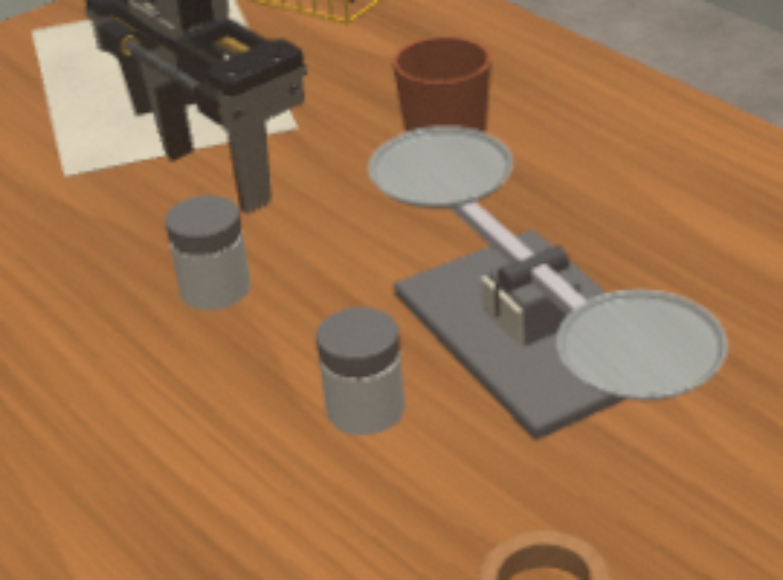

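Request:
{"op": "jog_arm", "data": {"targets": [{"offset": [-0.0027,0,-0.007],"spin": 0,"jaw": 0.0919},{"offset": [-0.0027,0,-0.007],"spin": 0,"jaw": 0.0919},{"offset": [0,0.012,0],"spin": 0,"jaw": 0.0919},{"offset": [0,0.015,0],"spin": 0,"jaw": 0.0919},{"offset": [0,0.015,0],"spin": 0,"jaw": 0.0919},{"offset": [0,0.01,0],"spin": 0,"jaw": 0.0919},{"offset": [0,0,0],"spin": 0,"jaw": 0.0919}]}}

```text
time: 4.37
position: [0.4754, 0.2972, 0.0544]
orientation: [[-0.007, 0.036, 0.999], [-1.0, 0.017, -0.008], [-0.017, -0.999, 0.036]]
wrist_force: [-0.1, 0.2, 0.3]
width: 0.0919
```

Request:
{"op": "jog_arm", "data": {"targets": [{"offset": [0.0055,0,-0.0075],"spin": 0,"jaw": 0.0919},{"offset": [0,0,0],"spin": 0,"jaw": 0.0919},{"offset": [0,0.024,0],"spin": 0,"jaw": 0.0919},{"offset": [0,0,0],"spin": 0,"jaw": 0.0919}]}}

```text
time: 4.7
position: [0.4687, 0.2925, 0.032]
orientation: [[-0.006, 0.039, 0.999], [-1.0, 0.018, -0.007], [-0.019, -0.999, 0.039]]
wrist_force: [-0.3, -1.1, 0.1]
width: 0.0922
```

Request:
{"op": "jog_arm", "data": {"targets": [{"offset": [0,0,0],"spin": 0,"jaw": 0.04},{"offset": [0,0,0],"spin": 0,"jaw": 0.04},{"offset": [0,0,0],"spin": 0,"jaw": 0.04},{"offset": [0,0,0],"spin": 0,"jaw": 0.04},{"offset": [0,0,0],"spin": 0,"jaw": 0.04}], "squeeze": 20}}

```text
time: 5.12
position: [0.4702, 0.2933, 0.0361]
orientation: [[-0.006, 0.042, 0.999], [-1.0, 0.02, -0.007], [-0.021, -0.999, 0.042]]
wrist_force: [-0.1, 0.3, -0.3]
width: 0.0609
```

Request:
{"op": "jog_arm", "data": {"targets": [{"offset": [0,0.0008,0],"spin": 0,"jaw": 0.04},{"offset": [0,0.0008,0],"spin": 0,"jaw": 0.04}]}}

```text
time: 5.28
position: [0.4705, 0.2934, 0.0361]
orientation: [[-0.006, 0.043, 0.999], [-1.0, 0.02, -0.007], [-0.021, -0.999, 0.043]]
wrist_force: [-4.1, -0.8, 12.3]
width: 0.0558
```

Request:
{"op": "jog_arm", "data": {"targets": [{"offset": [0,-0.015,0],"spin": 0,"jaw": 0.04},{"offset": [0,-0.03,0],"spin": 0,"jaw": 0.04},{"offset": [0,-0.03,0],"spin": 0,"jaw": 0.04},{"offset": [0,-0.03,0],"spin": 0,"jaw": 0.04},{"offset": [0,0,0],"spin": 0,"jaw": 0.04},{"offset": [0,0.0008,0],"spin": 0,"jaw": 0.04}]}}

```text
time: 5.78
position: [0.4641, 0.29, 0.1432]
orientation: [[-0.006, 0.038, 0.999], [-1.0, 0.018, -0.007], [-0.018, -0.999, 0.038]]
wrist_force: [-0.6, -0.3, -2.6]
width: 0.0558
```

Request:
{"op": "jog_arm", "data": {"targets": [{"offset": [0.014,0,0.025],"spin": 0,"jaw": 0.04},{"offset": [0.014,0,0.027],"spin": 0,"jaw": 0.04},{"offset": [0.014,0,0.027],"spin": 0,"jaw": 0.04},{"offset": [0.014,0,0.027],"spin": 0,"jaw": 0.04},{"offset": [0.014,0,0.027],"spin": 0,"jaw": 0.04},{"offset": [0.0,0.001,0.0],"spin": 0,"jaw": 0.04},{"offset": [0,0.0008,0],"spin": 0,"jaw": 0.04}]}}

```text
time: 6.37
position: [0.5979, 0.2151, 0.1362]
orientation: [[-0.004, 0.03, 1.0], [-1.0, 0.015, -0.004], [-0.015, -0.999, 0.03]]
wrist_force: [-0.5, 0.5, -1.8]
width: 0.0561
```

Run:
```python
from h import *
for i in range(4):
    im=r.grab_frame("side");s=r.sense();print(s['time'],np.round(s['position'],4),np.round(s['wrist_force'],2))
save(cv2.resize(im[60:330,130:450],None,fx=2.2,fy=2.2),"s3")
```

```text
6.4167 [0.5977 0.2151 0.136 ] [-0.83 -0.51 -1.89]
6.4667 [0.597  0.2156 0.1364] [ 0.56 -0.02 -1.44]
6.5167 [0.5968 0.2161 0.137 ] [-0.44  0.06 -1.57]
6.5667 [0.5968 0.2164 0.1375] [-0.1  -0.57 -1.9 ]
```

View pics/s3.png

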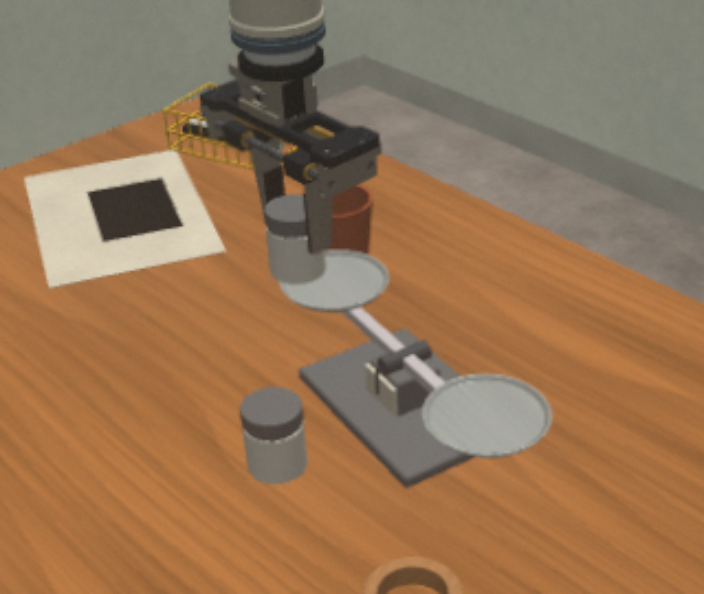

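Request:
{"op": "jog_arm", "data": {"targets": [{"offset": [0.007,0.002,0.017],"spin": 0,"jaw": 0.04},{"offset": [0.007,0.002,0.017],"spin": 0,"jaw": 0.04},{"offset": [0,0.001,0],"spin": 0,"jaw": 0.04},{"offset": [0,0.01,0],"spin": 0,"jaw": 0.04},{"offset": [0,0.001,0],"spin": 0,"jaw": 0.04}]}}

```text
time: 6.98
position: [0.6274, 0.206, 0.1217]
orientation: [[0.004, 0.029, 1.0], [-1.0, 0.016, 0.003], [-0.016, -0.999, 0.03]]
wrist_force: [-1.0, -0.3, -2.0]
width: 0.056
```

Run:
```python
from h import *
im=r.grab_frame("scene");save(cv2.resize(im[170:420,230:480],None,fx=2.3,fy=2.3),"c4");s=r.sense();print(s['time'],np.round(s['position'],4),np.round(s['wrist_force'],2))
```

```text
7.0333 [0.6274 0.2062 0.1222] [ 0.73  0.52 -1.94]
```

View pics/c4.png

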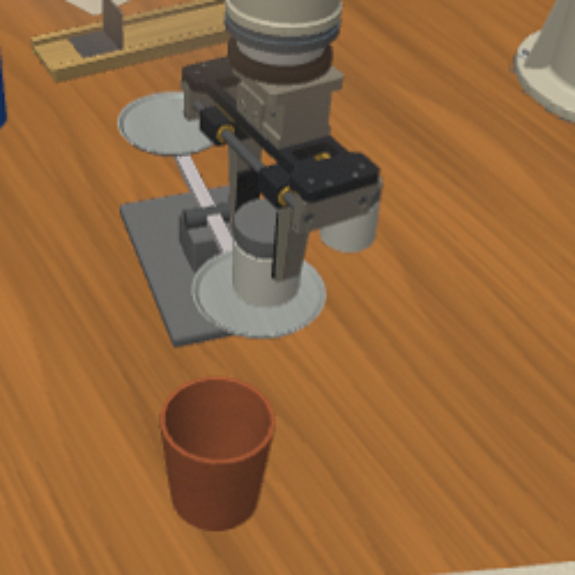

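Request:
{"op": "jog_arm", "data": {"targets": [{"offset": [0.002,0.01,0],"spin": 0,"jaw": 0.04},{"offset": [0,0.008,0],"spin": 0,"jaw": 0.04},{"offset": [0,0.002,0],"spin": 0,"jaw": 0.04},{"offset": [0,0.001,0],"spin": 0,"jaw": 0.04}]}}

```text
time: 7.37
position: [0.6262, 0.2057, 0.0997]
orientation: [[0.006, 0.03, 1.0], [-1.0, 0.017, 0.006], [-0.016, -0.999, 0.03]]
wrist_force: [-3.4, -2.9, 15.3]
width: 0.0557
```

Request:
{"op": "jog_arm", "data": {"targets": [{"offset": [0,-0.001,0],"spin": 0,"jaw": 0.0919},{"offset": [0,0.0005,0],"spin": 0,"jaw": 0.0919},{"offset": [0,0.0005,0],"spin": 0,"jaw": 0.0919},{"offset": [0,0.0005,0],"spin": 0,"jaw": 0.0919}]}}

```text
time: 7.7
position: [0.6263, 0.2061, 0.0995]
orientation: [[0.006, 0.03, 1.0], [-1.0, 0.017, 0.006], [-0.017, -0.999, 0.03]]
wrist_force: [-0.3, -0.9, -0.2]
width: 0.0802
```

Run:
```python
from h import *
s=r.sense();print(s['time'],np.round(s['position'],4),np.round(s['wrist_force'],2),s['width'])
im=r.grab_frame("scene");save(cv2.resize(im[170:420,230:480],None,fx=2.3,fy=2.3),"c5")
```

```text
7.7 [0.6263 0.2061 0.0995] [-0.31 -0.95 -0.21] 0.08019890433908067
```

View pics/c5.png

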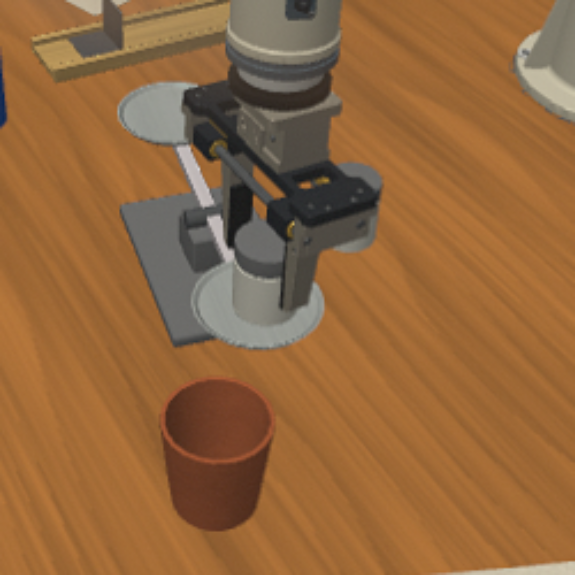

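Request:
{"op": "jog_arm", "data": {"targets": [{"offset": [0,-0.015,0],"spin": 0,"jaw": 0.0919},{"offset": [0,-0.03,0],"spin": 0,"jaw": 0.0919},{"offset": [0,-0.03,0],"spin": 0,"jaw": 0.0919},{"offset": [0,-0.02,0],"spin": 0,"jaw": 0.0919},{"offset": [0.018,0,-0.02],"spin": 0,"jaw": 0.0919},{"offset": [0.018,0,-0.03],"spin": 0,"jaw": 0.0919},{"offset": [0.018,0,-0.03],"spin": 0,"jaw": 0.0919},{"offset": [0.018,0,-0.03],"spin": 0,"jaw": 0.0919}]}}

```text
time: 8.42
position: [0.5164, 0.1329, 0.1945]
orientation: [[0.008, 0.036, 0.999], [-1.0, 0.019, 0.007], [-0.019, -0.999, 0.037]]
wrist_force: [0.5, -0.3, -0.4]
width: 0.092
```

Request:
{"op": "jog_arm", "data": {"targets": [{"offset": [0.013,0,-0.02],"spin": 0,"jaw": 0.0919},{"offset": [0.013,0,-0.018],"spin": 0,"jaw": 0.0919},{"offset": [0,0.0,0],"spin": 0,"jaw": 0.0919},{"offset": [0,0.0008,0],"spin": 0,"jaw": 0.0919}]}}

```text
time: 8.75
position: [0.4708, 0.1026, 0.1922]
orientation: [[0.006, 0.035, 0.999], [-1.0, 0.018, 0.006], [-0.018, -0.999, 0.035]]
wrist_force: [1.0, -0.1, 0.4]
width: 0.0917
```

Run:
```python
from h import *
s=r.sense();print(s['time'],np.round(s['position'],4),np.round(s['orientation'],3).tolist())
p=r.camera_params("wrist");im=r.grab_frame("wrist");save(im,"w3")
np.save("wp.npy",p,allow_pickle=True)
print(proj(p,[[.466,.0995,.07],s['position']]))
save(r.grab_frame("scene"),"c6")
```

```text
8.75 [0.4708 0.1026 0.1922] [[0.006, 0.035, 0.999], [-1.0, 0.018, 0.006], [-0.018, -0.999, 0.035]]
[[326.97179913 236.31736686]
 [320.90278833 289.17983591]]
```

View pics/w3.png

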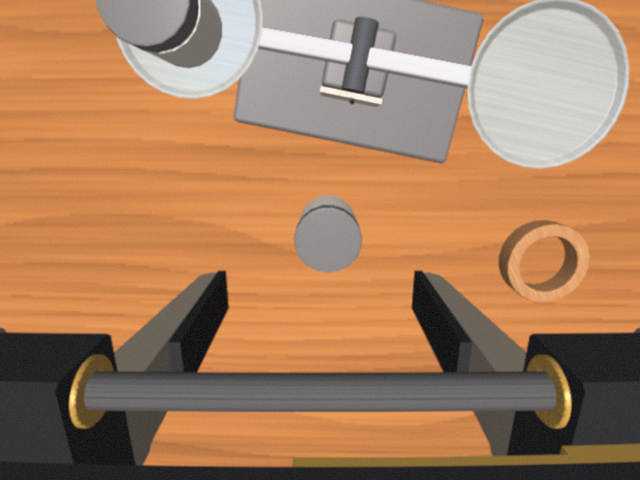

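View pics/c6.png

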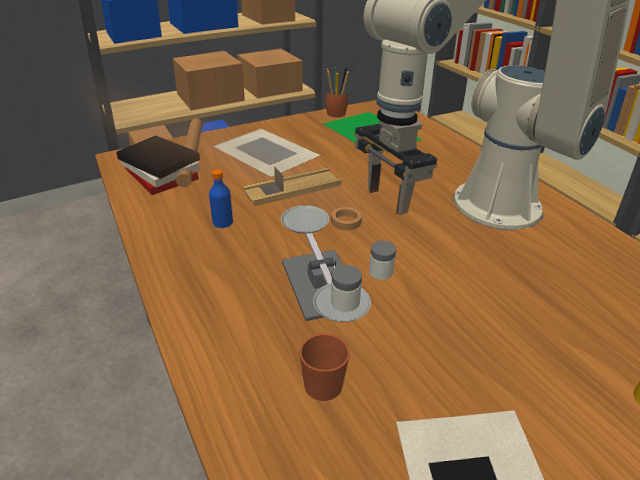

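Request:
{"op": "jog_arm", "data": {"targets": [{"offset": [0.0065,0.02,-0.013],"spin": 0,"jaw": 0.0919},{"offset": [0,0.04,0],"spin": 0,"jaw": 0.0919},{"offset": [0,0.001,0],"spin": 0,"jaw": 0.0919},{"offset": [0,0.001,0],"spin": 0,"jaw": 0.0919},{"offset": [0,0.04,0],"spin": 0,"jaw": 0.0919},{"offset": [0,0.001,0],"spin": 0,"jaw": 0.0919},{"offset": [0,0.001,0],"spin": 0,"jaw": 0.0919}]}}

```text
time: 9.43
position: [0.4724, 0.1024, 0.0901]
orientation: [[0.009, 0.043, 0.999], [-1.0, 0.021, 0.008], [-0.02, -0.999, 0.043]]
wrist_force: [1.7, -0.2, 0.9]
width: 0.0915
```

Run:
```python
from h import *
p=np.load("wp.npy",allow_pickle=True).item()
print(onz(p,[[548,83]],.094),onz(p,[[192,25]],.068))
print(onz(p,[[328,239]],.07))
```

```text
[[ 0.58164883 -0.04979463  0.094     ]] [[0.62381596 0.19962526 0.068     ]]
[[0.46374902 0.09863811 0.07      ]]
```

Request:
{"op": "jog_arm", "data": {"targets": [{"offset": [0.0045,0,-0.01],"spin": 0,"jaw": 0.0919},{"offset": [0,0.001,0],"spin": 0,"jaw": 0.0919},{"offset": [0,0.03,0],"spin": 0,"jaw": 0.0919},{"offset": [0,0.001,-0.001],"spin": 0,"jaw": 0.0919},{"offset": [0,0.028,0],"spin": 0,"jaw": 0.0919},{"offset": [0,0.001,-0.001],"spin": 0,"jaw": 0.0919}]}}

```text
time: 9.93
position: [0.4692, 0.1001, 0.0391]
orientation: [[0.01, 0.058, 0.998], [-1.0, 0.024, 0.009], [-0.023, -0.998, 0.058]]
wrist_force: [-1.3, 0.9, -0.2]
width: 0.0917
```

Request:
{"op": "jog_arm", "data": {"targets": [{"offset": [0,0.006,-0.005],"spin": 0,"jaw": 0.05},{"offset": [0,0.0008,0],"spin": 0,"jaw": 0.04},{"offset": [0,0.0008,0],"spin": 0,"jaw": 0.04},{"offset": [0,0.0008,0],"spin": 0,"jaw": 0.04},{"offset": [0,0.0008,0],"spin": 0,"jaw": 0.04},{"offset": [0,0.0008,0],"spin": 0,"jaw": 0.04},{"offset": [0,0.0008,0],"spin": 0,"jaw": 0.04}]}}

```text
time: 10.52
position: [0.4675, 0.1008, 0.0362]
orientation: [[0.01, 0.066, 0.998], [-1.0, 0.025, 0.009], [-0.025, -0.998, 0.066]]
wrist_force: [-5.6, -0.6, 14.6]
width: 0.056
```

Request:
{"op": "jog_arm", "data": {"targets": [{"offset": [0,-0.015,0],"spin": 0,"jaw": 0.04},{"offset": [0,-0.03,0],"spin": 0,"jaw": 0.04},{"offset": [0,-0.04,0],"spin": 0,"jaw": 0.04},{"offset": [0,-0.04,0],"spin": 0,"jaw": 0.04},{"offset": [0,-0.01,0],"spin": 0,"jaw": 0.04},{"offset": [0.02,0,0.01],"spin": 0,"jaw": 0.04},{"offset": [0.03,0,0.02],"spin": 0,"jaw": 0.04},{"offset": [0.03,0,0.02],"spin": 0,"jaw": 0.04}]}}

```text
time: 11.18
position: [0.505, 0.0194, 0.1789]
orientation: [[0.016, 0.061, 0.998], [-1.0, 0.026, 0.015], [-0.025, -0.998, 0.061]]
wrist_force: [1.1, -0.1, -2.2]
width: 0.0556
```

Request:
{"op": "jog_arm", "data": {"targets": [{"offset": [0.022,0.001,0.024],"spin": 0,"jaw": 0.04},{"offset": [0.022,0.001,0.024],"spin": 0,"jaw": 0.04},{"offset": [0.013,0.001,0.017],"spin": 0,"jaw": 0.04},{"offset": [0,0.001,0],"spin": 0,"jaw": 0.04},{"offset": [0,0.001,0],"spin": 0,"jaw": 0.04}]}}

```text
time: 11.6
position: [0.5762, -0.0451, 0.177]
orientation: [[0.012, 0.063, 0.998], [-1.0, 0.025, 0.011], [-0.024, -0.998, 0.063]]
wrist_force: [-0.8, -0.2, -2.7]
width: 0.056
```

Run:
```python
from h import *
F=[]
for i in range(4):
    im=r.grab_frame(["side","scene"][i%2]);s=r.sense();F.append(s['wrist_force']);save(cv2.resize(im[170:330,200:400],None,fx=2,fy=2),f"c7_{i}")
print(s['time'],np.round(s['position'],4),np.round(np.mean(F,0),2),np.round(s['orientation'],3).tolist())
a=np.hstack([cv2.imread(f"pics/c7_{i}.png") for i in (2,3)]);cv2.imwrite("pics/c7.png",a)
```

```text
11.8 [ 0.5752 -0.0437  0.1774] [-0.09  0.3  -2.66] [[0.014, 0.063, 0.998], [-1.0, 0.025, 0.013], [-0.024, -0.998, 0.063]]
```

View pics/c7.png

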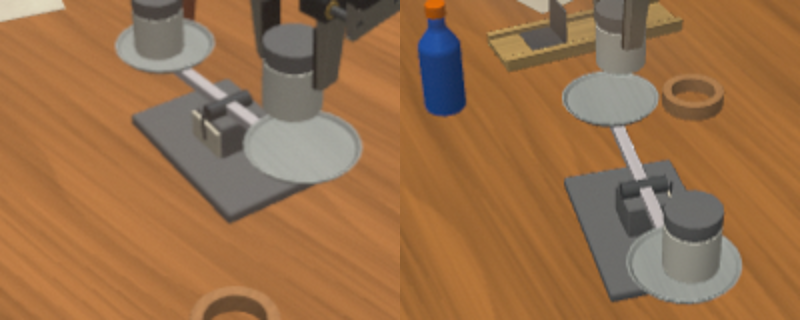

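Request:
{"op": "jog_arm", "data": {"targets": [{"offset": [0.009,0.005,0.005],"spin": 0,"jaw": 0.04},{"offset": [0,0.02,0],"spin": 0,"jaw": 0.04},{"offset": [0,0.001,0],"spin": 0,"jaw": 0.04},{"offset": [0,0.02,0],"spin": 0,"jaw": 0.04},{"offset": [0,0.001,0],"spin": 0,"jaw": 0.04}]}}

```text
time: 12.22
position: [0.5831, -0.0503, 0.1309]
orientation: [[0.019, 0.065, 0.998], [-1.0, 0.025, 0.018], [-0.024, -0.998, 0.065]]
wrist_force: [-1.3, 0.2, -4.4]
width: 0.0556
```

Request:
{"op": "jog_arm", "data": {"targets": [{"offset": [0,0.007,0],"spin": 0,"jaw": 0.04},{"offset": [0,0.007,0],"spin": 0,"jaw": 0.04},{"offset": [0,0.006,0],"spin": 0,"jaw": 0.04},{"offset": [0,0.003,0],"spin": 0,"jaw": 0.04},{"offset": [0,0.001,0],"spin": 0,"jaw": 0.04}]}}

```text
time: 12.63
position: [0.5859, -0.0499, 0.1084]
orientation: [[0.02, 0.067, 0.998], [-1.0, 0.024, 0.019], [-0.023, -0.997, 0.068]]
wrist_force: [-0.3, -0.9, 0.3]
width: 0.0559
```

Run:
```python
from h import *
s=r.sense();print(s['time'],np.round(s['position'],4),np.round(s['wrist_force'],2),s['width'])
im=r.grab_frame("scene");save(cv2.resize(im[170:340,240:420],None,fx=3,fy=3),"c8")
```

```text
12.6333 [ 0.5859 -0.0499  0.1084] [-0.31 -0.92  0.27] 0.05589919546793361
```

View pics/c8.png

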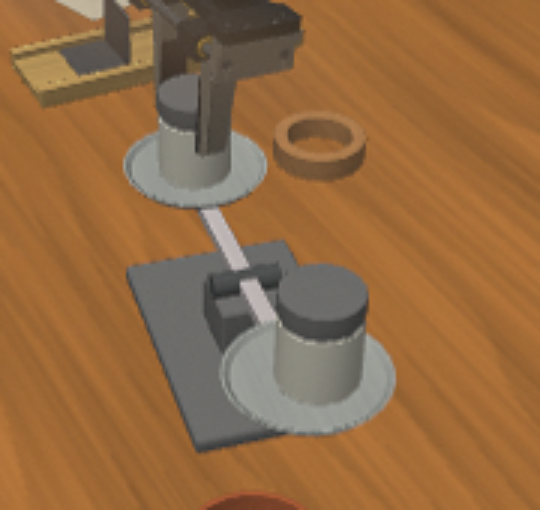

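Request:
{"op": "jog_arm", "data": {"targets": [{"offset": [0,0.0005,0],"spin": 0,"jaw": 0.0919},{"offset": [0,0.0005,0],"spin": 0,"jaw": 0.0919},{"offset": [0,0.0005,0],"spin": 0,"jaw": 0.0919},{"offset": [0,0.0005,0],"spin": 0,"jaw": 0.0919},{"offset": [0,0.0005,0],"spin": 0,"jaw": 0.0919},{"offset": [0,0.0005,0],"spin": 0,"jaw": 0.0919},{"offset": [0,0.0005,0],"spin": 0,"jaw": 0.0919},{"offset": [0,0.0005,0],"spin": 0,"jaw": 0.0919}]}}

```text
time: 13.35
position: [0.5887, -0.0497, 0.1064]
orientation: [[0.02, 0.073, 0.997], [-1.0, 0.024, 0.019], [-0.023, -0.997, 0.073]]
wrist_force: [0.6, 0.4, 0.7]
width: 0.092
```

Run:
```python
from h import *
s=r.sense();print(s['time'],np.round(s['position'],4),np.round(s['wrist_force'],2),s['width'])
im=r.grab_frame("scene");save(cv2.resize(im[170:340,240:420],None,fx=3,fy=3),"c9")
```

```text
13.35 [ 0.5887 -0.0497  0.1064] [0.6  0.38 0.69] 0.0920432596472611
```

View pics/c9.png

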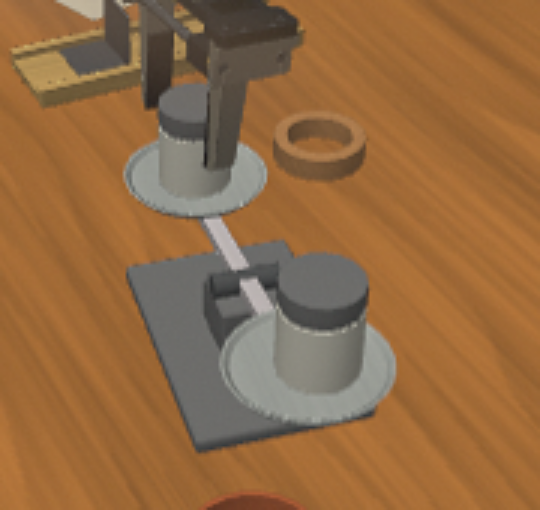

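Run:
```python
from h import *
for i in range(64):
    im=r.grab_frame("scene" if i%2 else "side")
    if i in(20,40,62,63): save(im,f"d{i}")
s=r.sense();print(s['time'],np.round(s['position'],4),np.round(s['wrist_force'],2),s['width'])
a=cv2.resize(cv2.imread("pics/d63.png")[190:330,260:410],None,fx=2.6,fy=2.6)
b=cv2.resize(cv2.imread("pics/d62.png")[140:280,240:390],None,fx=2.6,fy=2.6)
cv2.imwrite("pics/d.png",np.hstack([a,b]))
for q,w in((20,40),(40,62)):print(np.abs(cv2.imread(f"pics/d{q}.png")[140:300,180:400].astype(int)-cv2.imread(f"pics/d{w}.png")[140:300,180:400]).mean())
```

```text
16.6 [ 0.5886 -0.0497  0.1064] [-0.09  0.45  0.16] 0.09191402959954695
1.2893939393939393
1.2820454545454545
```

View pics/d.png

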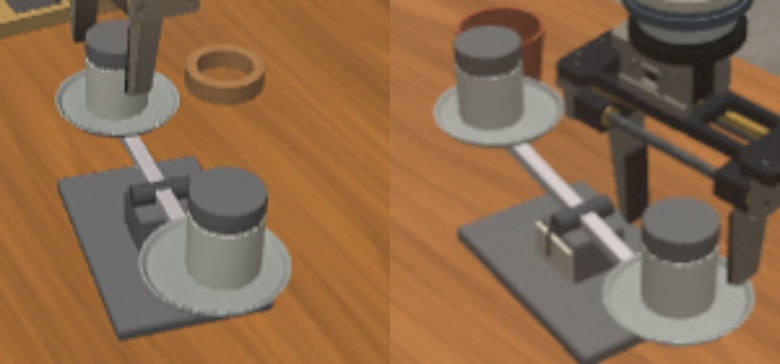

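Request:
{"op": "jog_arm", "data": {"targets": [{"offset": [0,0,-0.005],"spin": 0,"jaw": 0.0919},{"offset": [0,0.009,0],"spin": 0,"jaw": 0.0919},{"offset": [0,0.0008,0],"spin": 0,"jaw": 0.0919}]}}

```text
time: 16.85
position: [0.5841, -0.0496, 0.0959]
orientation: [[0.02, 0.073, 0.997], [-1.0, 0.024, 0.019], [-0.023, -0.997, 0.074]]
wrist_force: [-0.5, 1.1, 0.0]
width: 0.092
```

Run:
```python
from h import *
p=r.camera_params("wrist");im=r.grab_frame("wrist");save(im,"w4")
s=r.sense();print(s['time'],np.round(s['position'],4),np.round(s['wrist_force'],2),np.round(s['orientation'],3).tolist())
im=r.grab_frame("side");save(cv2.resize(im[140:280,240:440],None,fx=4,fy=4),"s4")
```

```text
16.9 [ 0.5842 -0.0496  0.0963] [ 0.63  0.48 -0.07] [[0.02, 0.073, 0.997], [-1.0, 0.024, 0.019], [-0.023, -0.997, 0.074]]
```

View pics/w4.png

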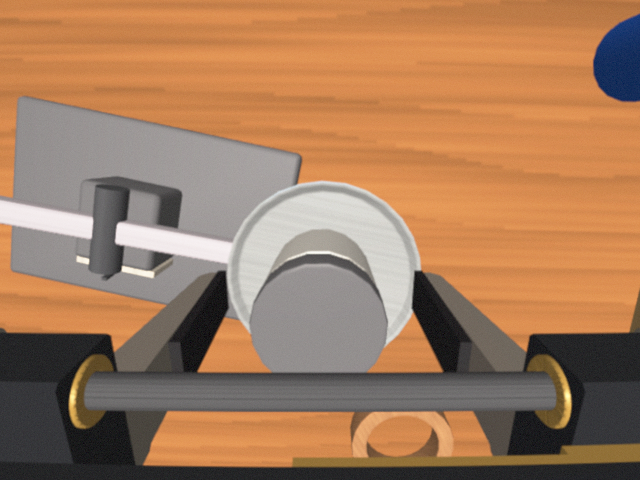

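View pics/s4.png

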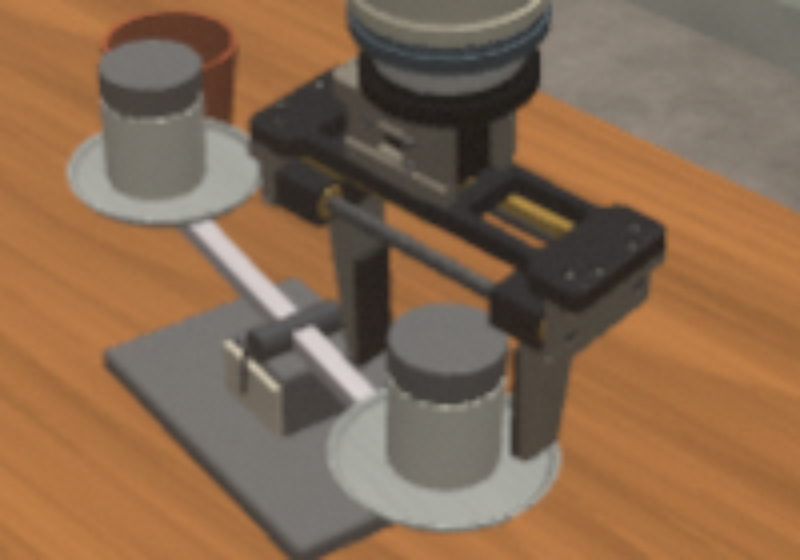

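Run:
```python
from h import *
p=r.camera_params("wrist")
s=r.sense();print(np.round(s['position'],4))
print(onz(p,[[319,322],[251,322],[387,322]],.134), onz(p,[[323,275]],.068),onz(p,[[323,230]],.064))
pin=np.array(s['position'])+np.array(s['orientation'])@[0,-.0187,0];print(pin,proj(p,[pin]))
S=r.camera_params("side")
# side pot bbox
print(fitcyl([(S,[240+388/4,140+302/4,240+508/4,140+490/4])],.064,.028,.07,[.58,-.05]))
print(fitcyl([(S,[240+98/4,140+40/4,240+207/4,140+198/4])],.090,.028,.07,[.63,.2]))
```

```text
[ 0.5845 -0.0496  0.0967]
[[ 0.58464691 -0.04965404  0.134     ]
 [ 0.58377898 -0.02251624  0.134     ]
 [ 0.58543364 -0.07655008  0.134     ]] [[ 0.58243342 -0.05034368  0.068     ]] [[ 0.60779758 -0.0497377   0.064     ]]
[ 0.58312078 -0.05008931  0.11529666] [[320.94550385 306.87983285]]
(array([ 0.58042101, -0.05105287]), array([-0.7, -0.6,  0.6,  0.5]))
(array([0.62168297, 0.20358886]), array([-0.2, -1. ,  0.2,  0.7]))
```

Request:
{"op": "jog_arm", "data": {"targets": [{"offset": [0,0.0008,0],"spin": 0,"jaw": 0.04},{"offset": [0,0.0005,0],"spin": 0,"jaw": 0.04},{"offset": [0,0.0005,0],"spin": 0,"jaw": 0.04},{"offset": [0,0.0005,0],"spin": 0,"jaw": 0.04},{"offset": [0,0.0005,0],"spin": 0,"jaw": 0.04},{"offset": [0,0.0,0],"spin": 0,"jaw": 0.04}]}}

```text
time: 17.45
position: [0.5852, -0.0496, 0.0937]
orientation: [[0.02, 0.074, 0.997], [-1.0, 0.024, 0.019], [-0.022, -0.997, 0.075]]
wrist_force: [0.8, 0.9, 1.8]
width: 0.0557
```

Request:
{"op": "jog_arm", "data": {"targets": [{"offset": [0,-0.005,0],"spin": 0,"jaw": 0.04},{"offset": [0,-0.006,0],"spin": 0,"jaw": 0.04},{"offset": [0,-0.006,0],"spin": 0,"jaw": 0.04},{"offset": [0,-0.007,0],"spin": 0,"jaw": 0.04},{"offset": [0,-0.01,0],"spin": 0,"jaw": 0.04},{"offset": [0,-0.02,0],"spin": 0,"jaw": 0.04},{"offset": [0,-0.03,0],"spin": 0,"jaw": 0.04},{"offset": [0,-0.01,0],"spin": 0,"jaw": 0.04}]}}

```text
time: 18.12
position: [0.5751, -0.0517, 0.1915]
orientation: [[0.02, 0.068, 0.998], [-1.0, 0.024, 0.019], [-0.023, -0.997, 0.068]]
wrist_force: [0.9, 0.2, -1.4]
width: 0.0563
```

Request:
{"op": "jog_arm", "data": {"targets": [{"offset": [0.02,0,-0.01],"spin": 0,"jaw": 0.04},{"offset": [0.034,0,-0.017],"spin": 0,"jaw": 0.04},{"offset": [0.034,0,-0.017],"spin": 0,"jaw": 0.04},{"offset": [0.034,0,-0.017],"spin": 0,"jaw": 0.04},{"offset": [0.034,0,-0.017],"spin": 0,"jaw": 0.04},{"offset": [0.034,0,-0.017],"spin": 0,"jaw": 0.04},{"offset": [0.034,0,-0.017],"spin": 0,"jaw": 0.04},{"offset": [0.034,0,-0.017],"spin": 0,"jaw": 0.04}]}}

```text
time: 18.78
position: [0.4527, -0.3163, 0.183]
orientation: [[0.031, 0.082, 0.996], [-0.999, 0.024, 0.029], [-0.021, -0.996, 0.082]]
wrist_force: [1.0, -0.6, -1.9]
width: 0.0557
```

Request:
{"op": "jog_arm", "data": {"targets": [{"offset": [0.007,0,-0.007],"spin": 0,"jaw": 0.04},{"offset": [0,0.0008,0],"spin": 0,"jaw": 0.04},{"offset": [0,0.0008,0],"spin": 0,"jaw": 0.04}]}}

```text
time: 19.03
position: [0.4422, -0.3297, 0.1805]
orientation: [[0.024, 0.082, 0.996], [-1.0, 0.021, 0.022], [-0.019, -0.996, 0.082]]
wrist_force: [0.2, 1.0, -2.4]
width: 0.0555
```

Run:
```python
from h import *
p=r.camera_params("wrist");im=r.grab_frame("wrist");save(im,"w5");np.save("wp.npy",p,allow_pickle=True)
s=r.sense();print(s['time'],np.round(s['position'],4),np.round(s['wrist_force'],2),np.round(s['orientation'],3).tolist())
im=r.grab_frame("side");save(cv2.resize(im[280:480,310:530],None,fx=3,fy=3),"s5")
```

```text
19.0833 [ 0.4423 -0.3292  0.1803] [ 0.39 -0.22 -2.89] [[0.025, 0.081, 0.996], [-1.0, 0.021, 0.023], [-0.019, -0.996, 0.082]]
```

View pics/w5.png

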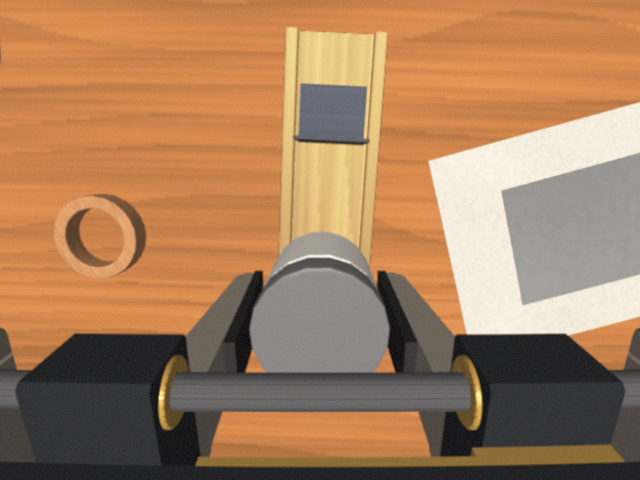

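View pics/s5.png

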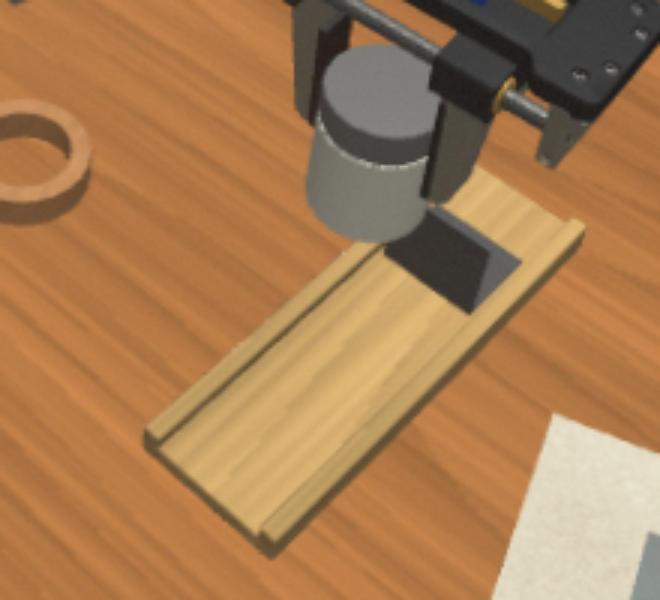

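Run:
```python
from h import *
p=np.load("wp.npy",allow_pickle=True).item()
q=onz(p,[[287,28],[387,33],[281,210],[375,210],[279.5,250],[372.5,250]],.02)
print(np.round(q,4)); 
# inner rail edges at top
im=cv2.imread("pics/w5.png");cv2.imwrite("pics/w5c.png",cv2.resize(im[10:270,260:400],None,fx=2.3*2,fy=2.3))
b=onz(p,[[294,139],[369,144]],.067);print('bookend top',b)
s=r.sense()
lid=onz(p,[[320,322]],.1803-.03+.07);print('lid',lid)
v=[.47687,-.33488,-.02645]
for x in(.345,.43,.49,.6): print(x, v[1]+(x-v[0])*np.tan(v[2]))
```

```text
[[ 0.6117 -0.2948  0.02  ]
 [ 0.6093 -0.3781  0.02  ]
 [ 0.4584 -0.2905  0.02  ]
 [ 0.4606 -0.3756  0.02  ]
 [ 0.421  -0.2892  0.02  ]
 [ 0.4234 -0.3752  0.02  ]]
bookend top [[ 0.51924269 -0.30576812  0.067     ]
 [ 0.51686176 -0.36229157  0.067     ]]
lid [[ 0.44318825 -0.33002424  0.2203    ]]
0.345 -0.3313912248767857
0.43 -0.3336399993173197
0.49 -0.3352273695106378
0.6 -0.33813754819838765
```

View pics/w5c.png

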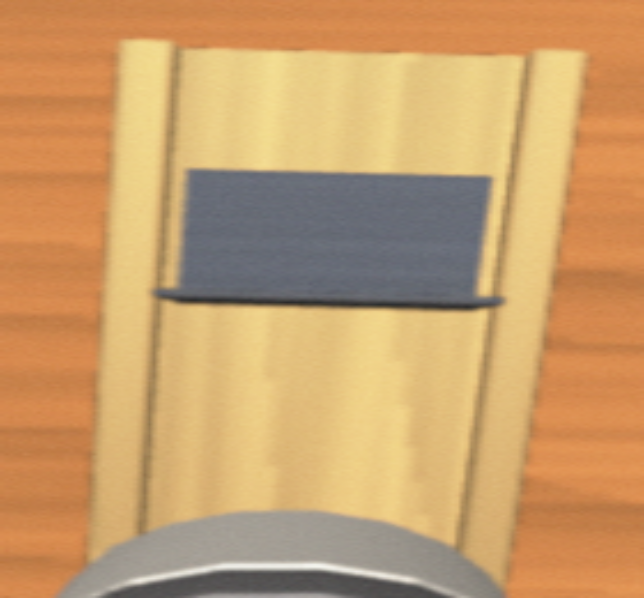

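Request:
{"op": "jog_arm", "data": {"targets": [{"offset": [0.0065,0.015,-0.008],"spin": 0,"jaw": 0.04},{"offset": [0,0.03,0],"spin": 0,"jaw": 0.04},{"offset": [0,0.001,-0.0005],"spin": 0,"jaw": 0.04},{"offset": [0,0.03,0],"spin": 0,"jaw": 0.04},{"offset": [0,0.001,-0.0005],"spin": 0,"jaw": 0.04},{"offset": [0,0.025,0],"spin": 0,"jaw": 0.04},{"offset": [0,0.001,-0.0005],"spin": 0,"jaw": 0.04}]}}

```text
time: 19.72
position: [0.4496, -0.3265, 0.0802]
orientation: [[0.037, 0.086, 0.996], [-0.999, 0.021, 0.036], [-0.018, -0.996, 0.087]]
wrist_force: [-1.1, 1.3, -2.7]
width: 0.056
```

Run:
```python
from h import *
p=r.camera_params("wrist");im=r.grab_frame("wrist");save(im,"w6");np.save("wp.npy",p,allow_pickle=True)
s=r.sense();print(s['time'],np.round(s['position'],4),np.round(s['wrist_force'],2),np.round(s['orientation'],3).tolist())
im=r.grab_frame("side");save(cv2.resize(im[280:480,310:530],None,fx=3,fy=3),"s6")
```

```text
19.7667 [ 0.451  -0.3278  0.0826] [ 0.65 -0.93 -1.28] [[0.037, 0.089, 0.995], [-0.999, 0.019, 0.036], [-0.016, -0.996, 0.089]]
```

View pics/w6.png

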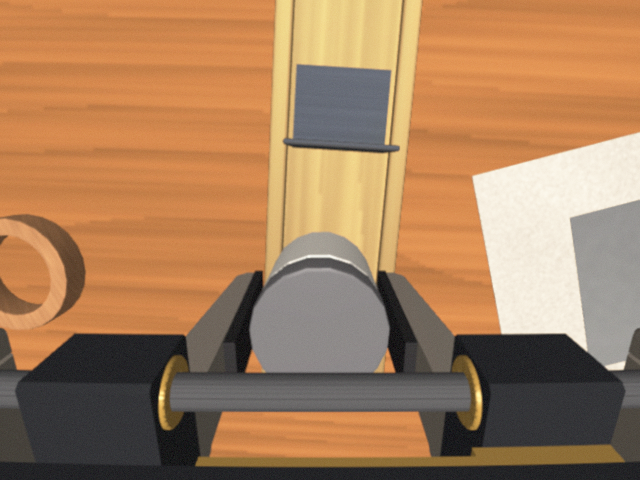

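View pics/s6.png

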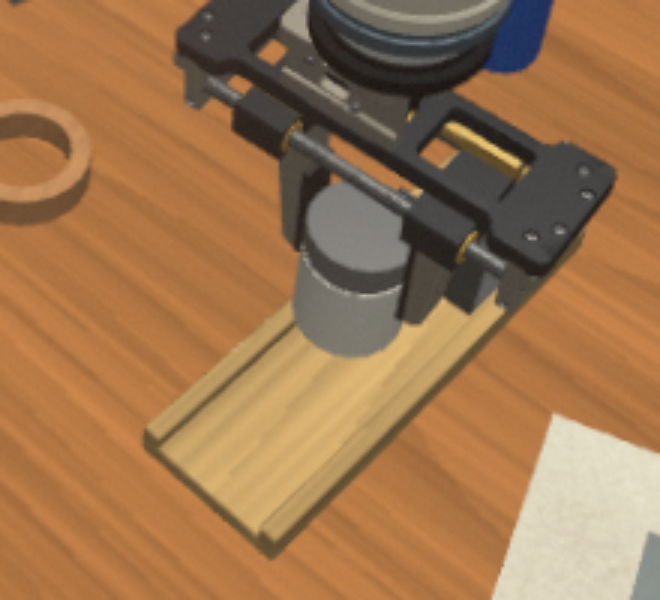

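Request:
{"op": "jog_arm", "data": {"targets": [{"offset": [0.0058,0.0005,-0.002],"spin": 0.06,"jaw": 0.04},{"offset": [0,0.001,-0.001],"spin": 0,"jaw": 0.04},{"offset": [0,0.022,0],"spin": 0,"jaw": 0.04},{"offset": [0,0.001,-0.001],"spin": 0,"jaw": 0.04},{"offset": [0,0.001,-0.001],"spin": 0,"jaw": 0.04}]}}

```text
time: 20.23
position: [0.4544, -0.3371, 0.0684]
orientation: [[-0.019, 0.101, 0.995], [-1.0, 0.01, -0.02], [-0.012, -0.995, 0.101]]
wrist_force: [0.7, -0.2, -2.4]
width: 0.0559
```

Run:
```python
from h import *
p=r.camera_params("wrist");im=r.grab_frame("wrist");save(im,"w7");np.save("wp.npy",p,allow_pickle=True)
s=r.sense();print(s['time'],np.round(s['position'],4),np.round(s['wrist_force'],2),np.round(s['orientation'],3).tolist())
im=r.grab_frame("side");save(cv2.resize(im[330:480,340:480],None,fx=4,fy=4),"s7")
```

```text
20.2833 [ 0.4539 -0.3367  0.068 ] [-0.07  0.12 -2.86] [[-0.019, 0.1, 0.995], [-1.0, 0.01, -0.02], [-0.012, -0.995, 0.1]]
```

View pics/w7.png

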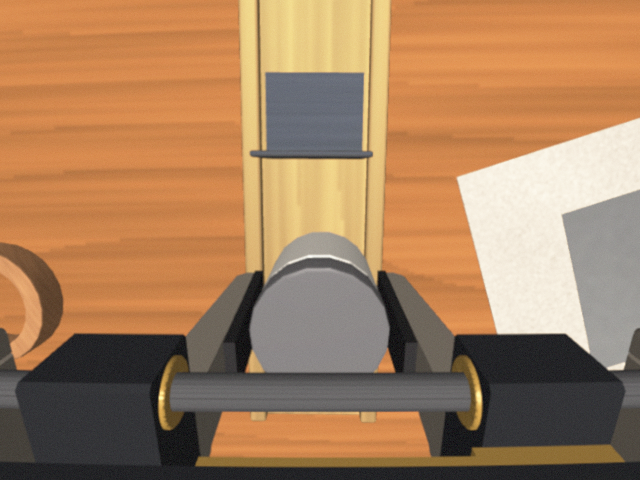

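View pics/s7.png

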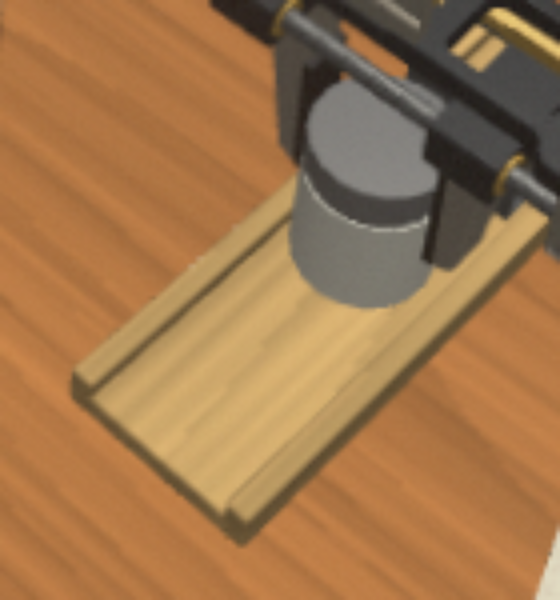

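Request:
{"op": "jog_arm", "data": {"targets": [{"offset": [-0.003,0.0005,-0.004],"spin": 0,"jaw": 0.04},{"offset": [0,0.012,0],"spin": 0,"jaw": 0.04},{"offset": [0,0.002,-0.001],"spin": 0,"jaw": 0.04},{"offset": [0,0.008,0],"spin": 0,"jaw": 0.04}]}}

```text
time: 20.67
position: [0.4523, -0.3343, 0.0475]
orientation: [[-0.019, 0.104, 0.994], [-1.0, 0.007, -0.019], [-0.009, -0.995, 0.104]]
wrist_force: [0.4, -0.0, -2.0]
width: 0.0558
```

Request:
{"op": "jog_arm", "data": {"targets": [{"offset": [-0.0005,0.005,-0.001],"spin": 0,"jaw": 0.04},{"offset": [0,0.002,0],"spin": 0,"jaw": 0.04}]}}

```text
time: 20.83
position: [0.4532, -0.3341, 0.0402]
orientation: [[-0.019, 0.106, 0.994], [-1.0, 0.006, -0.02], [-0.008, -0.994, 0.106]]
wrist_force: [-6.9, 6.2, 31.0]
width: 0.0558
```

Run:
```python
from h import *
im=r.grab_frame("side");save(cv2.resize(im[330:480,340:480],None,fx=4,fy=4),"s8")
s=r.sense();print(s['time'],np.round(s['position'],4),np.round(s['wrist_force'],2),np.round(s['orientation'],3).tolist())
```

```text
20.8833 [ 0.4531 -0.3341  0.0402] [-0.69  1.93  7.49] [[-0.019, 0.106, 0.994], [-1.0, 0.006, -0.019], [-0.008, -0.994, 0.106]]
```

View pics/s8.png

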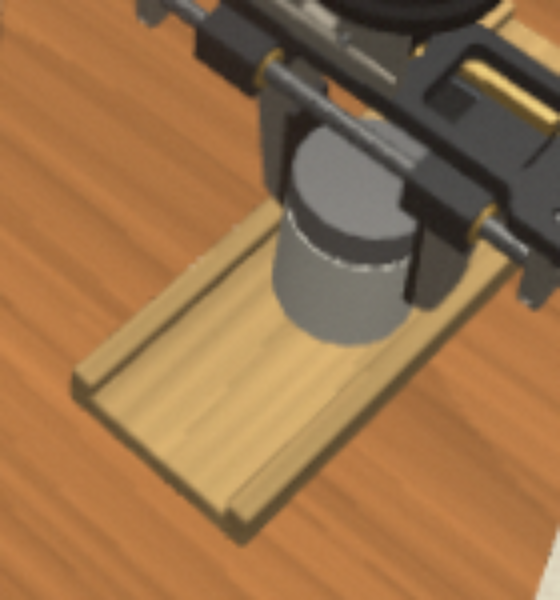

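Request:
{"op": "jog_arm", "data": {"targets": [{"offset": [0,0,0],"spin": 0,"jaw": 0.066},{"offset": [0,0.0005,-0.0003],"spin": 0,"jaw": 0.066},{"offset": [0,0.0005,-0.0003],"spin": 0,"jaw": 0.066}]}}

```text
time: 21.13
position: [0.4535, -0.3344, 0.0388]
orientation: [[-0.018, 0.107, 0.994], [-1.0, 0.006, -0.019], [-0.008, -0.994, 0.107]]
wrist_force: [0.1, 0.8, -0.1]
width: 0.066
```

Run:
```python
from h import *
im=r.grab_frame("side");save(cv2.resize(im[330:480,340:480],None,fx=4,fy=4),"s9")
s=r.sense();print(s['time'],np.round(s['position'],4),np.round(s['wrist_force'],2),np.round(s['orientation'],3).tolist(),s['width'])
```

```text
21.1833 [ 0.4533 -0.3343  0.0386] [-0.16 -0.01 -0.15] [[-0.018, 0.107, 0.994], [-1.0, 0.006, -0.019], [-0.008, -0.994, 0.106]] 0.06582034917586553
```

View pics/s9.png

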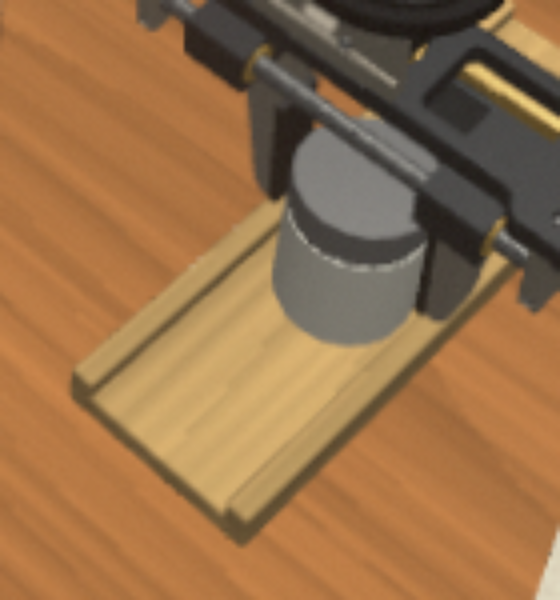

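Request:
{"op": "jog_arm", "data": {"targets": [{"offset": [0,0.0005,-0.0003],"spin": 0,"jaw": 0.045},{"offset": [0,0.0005,-0.0003],"spin": 0,"jaw": 0.045},{"offset": [0,0.0005,-0.0003],"spin": 0,"jaw": 0.045}], "squeeze": 5}}

```text
time: 21.43
position: [0.4527, -0.3341, 0.0367]
orientation: [[-0.019, 0.107, 0.994], [-1.0, 0.006, -0.02], [-0.008, -0.994, 0.107]]
wrist_force: [0.3, 2.8, 8.2]
width: 0.0559
```

Request:
{"op": "jog_arm", "data": {"targets": [{"offset": [0,0.0007,0.008],"spin": 0,"jaw": 0.045},{"offset": [0,0.0007,0.008],"spin": 0,"jaw": 0.045},{"offset": [0,0.0005,0.003],"spin": 0,"jaw": 0.045}]}}

```text
time: 21.68
position: [0.4706, -0.334, 0.0365]
orientation: [[-0.019, 0.104, 0.994], [-1.0, 0.008, -0.02], [-0.01, -0.995, 0.104]]
wrist_force: [-5.1, 0.0, 6.2]
width: 0.0557
```

Run:
```python
from h import *
im=r.grab_frame("scene");save(cv2.resize(im[140:230,230:350],None,fx=5,fy=5),"c10")
im=r.grab_frame("side");save(cv2.resize(im[310:480,340:510],None,fx=3.5,fy=3.5),"s10")
s=r.sense();print(s['time'],np.round(s['position'],4),np.round(s['wrist_force'],2),np.round(s['orientation'],3).tolist(),s['width'])
```

```text
21.7833 [ 0.4707 -0.334   0.0364] [ 1.89  0.2  -0.15] [[-0.019, 0.105, 0.994], [-1.0, 0.007, -0.02], [-0.01, -0.994, 0.105]] 0.05558317288006089
```

View pics/c10.png

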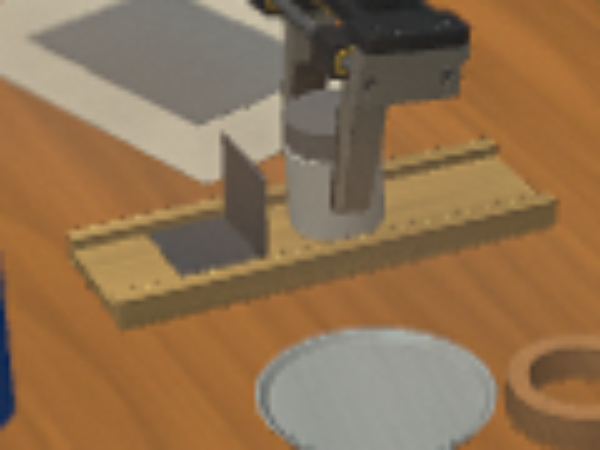

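View pics/s10.png

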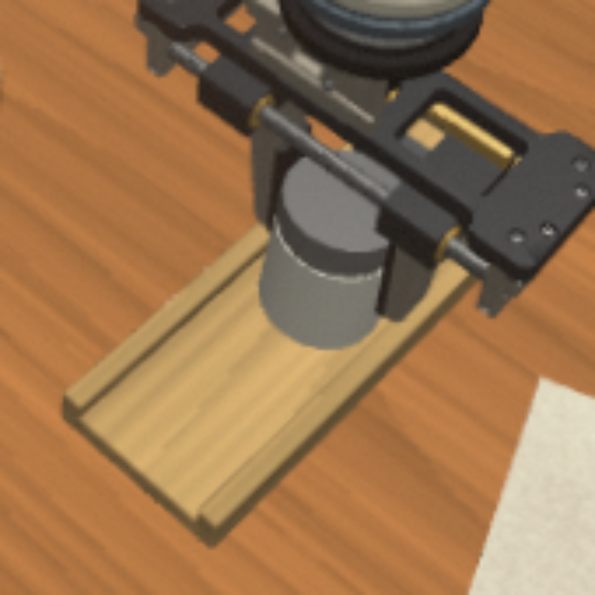

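Request:
{"op": "jog_arm", "data": {"targets": [{"offset": [0,0.0007,0.006],"spin": 0,"jaw": 0.045},{"offset": [0,0.0004,0.003],"spin": 0,"jaw": 0.045},{"offset": [0,0.0002,0.0005],"spin": 0,"jaw": 0.045}]}}

```text
time: 22.03
position: [0.4799, -0.3339, 0.0361]
orientation: [[-0.019, 0.103, 0.995], [-1.0, 0.008, -0.019], [-0.01, -0.995, 0.103]]
wrist_force: [-3.3, 1.1, 6.0]
width: 0.056
```

Run:
```python
from h import *
im=r.grab_frame("scene");save(cv2.resize(im[140:230,230:350],None,fx=5,fy=5),"c11")
s=r.sense();print(s['time'],np.round(s['position'],4),np.round(s['wrist_force'],2),np.round(s['orientation'],3).tolist(),s['width'])
```

```text
22.0833 [ 0.4799 -0.3339  0.0361] [-3.13 -0.38  4.71] [[-0.018, 0.103, 0.995], [-1.0, 0.008, -0.019], [-0.01, -0.995, 0.103]] 0.056193481592713104
```

View pics/c11.png

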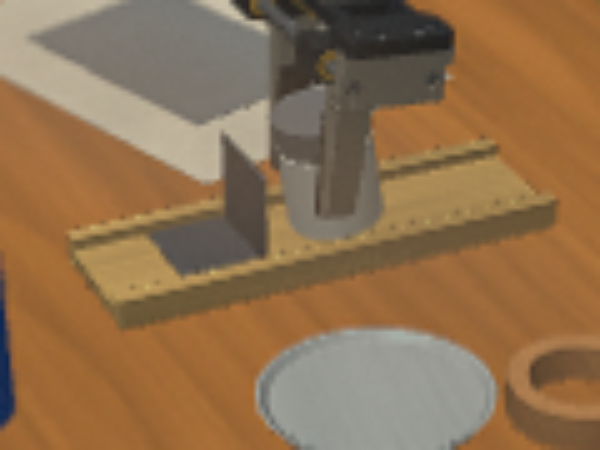

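Request:
{"op": "jog_arm", "data": {"targets": [{"offset": [0,-0.001,-0.006],"spin": 0,"jaw": 0.045},{"offset": [0,-0.0004,-0.003],"spin": 0,"jaw": 0.045},{"offset": [0,0,0],"spin": 0,"jaw": 0.068},{"offset": [0,0.0,0],"spin": 0,"jaw": 0.068},{"offset": [0,0.0,0],"spin": 0,"jaw": 0.068}]}}

```text
time: 22.5
position: [0.4709, -0.3337, 0.0362]
orientation: [[-0.019, 0.104, 0.994], [-1.0, 0.008, -0.02], [-0.01, -0.995, 0.104]]
wrist_force: [0.2, 0.7, -0.2]
width: 0.0675
```

Run:
```python
from h import *
im=r.grab_frame("scene");save(cv2.resize(im[140:230,230:350],None,fx=5,fy=5),"c12")
s=r.sense();print(s['time'],np.round(s['position'],4),np.round(s['wrist_force'],2),np.round(s['orientation'],3).tolist(),s['width'])
```

```text
22.55 [ 0.4709 -0.3337  0.0362] [-0.37 -0.34  0.38] [[-0.019, 0.104, 0.994], [-1.0, 0.008, -0.02], [-0.01, -0.995, 0.104]] 0.0680655660773534
```

View pics/c12.png

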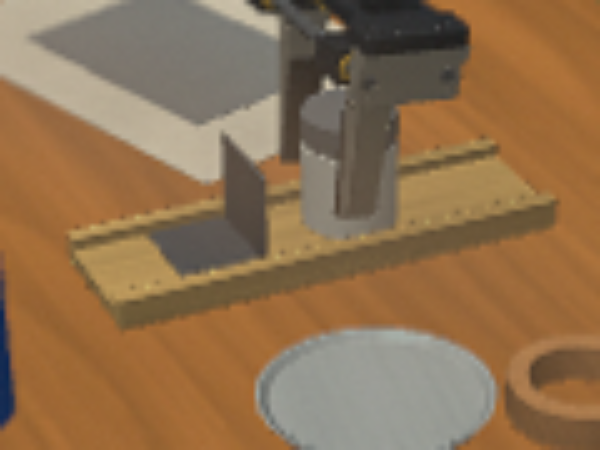

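Run:
```python
from h import *
S=r.camera_params("scene")
f=lambda v:(box(S,cyl(v[0],v[1],.012,.028,.07))-[290.4,0,309.4,187.4])[[0,2,3]]
q=least_squares(f,[.46,-.334]);print(q.x,q.fun)
q=least_squares(lambda v:f([v[0],-.334])[:2],[.46]);print(q.x,q.fun)
o=onz(S,[[230+262/5,140+255/5]],.012);print('bookend bottom near corner',o)
o=onz(S,[[230+223/5,140+132/5],[230+265/5,140+180/5]],.067);print('top',o)
```

```text
[ 0.45056202 -0.33695204] [-0.41987636  0.41998535 -0.02838119]
[0.45200427] [-0.43560728  0.4430425 ]
bookend bottom near corner [[ 0.5164031  -0.31580074  0.012     ]]
top [[ 0.51668669 -0.36494511  0.067     ]
 [ 0.51916291 -0.30248398  0.067     ]]
```

Request:
{"op": "jog_arm", "data": {"targets": [{"offset": [0,-0.001,-0.015],"spin": 0,"jaw": 0.075},{"offset": [0,0.0005,0],"spin": 0,"jaw": 0.075},{"offset": [0,0.008,-0.001],"spin": 0,"jaw": 0.075},{"offset": [0,0.0005,0],"spin": 0,"jaw": 0.075}]}}

```text
time: 22.88
position: [0.4572, -0.3342, 0.0267]
orientation: [[-0.019, 0.106, 0.994], [-1.0, 0.006, -0.02], [-0.008, -0.994, 0.106]]
wrist_force: [-0.2, 0.1, -0.4]
width: 0.0746
```

Run:
```python
from h import *
im=r.grab_frame("scene");save(cv2.resize(im[140:230,230:350],None,fx=5,fy=5),"c13")
im=r.grab_frame("side");save(cv2.resize(im[310:480,340:510],None,fx=3.5,fy=3.5),"s13")
save(r.grab_frame("wrist"),"w13")
s=r.sense();print(s['time'],np.round(s['position'],4),np.round(s['wrist_force'],2),np.round(s['orientation'],3).tolist(),s['width'])
```

```text
23.0333 [ 0.458  -0.3346  0.0276] [-0.39  0.33 -0.44] [[-0.019, 0.107, 0.994], [-1.0, 0.006, -0.02], [-0.008, -0.994, 0.107]] 0.075026775018868
```

View pics/c13.png

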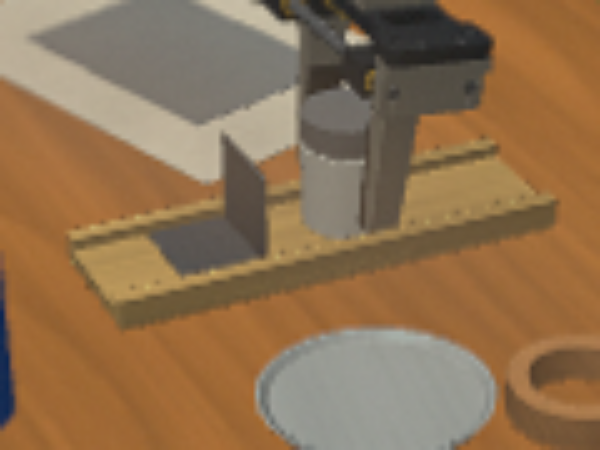

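View pics/s13.png

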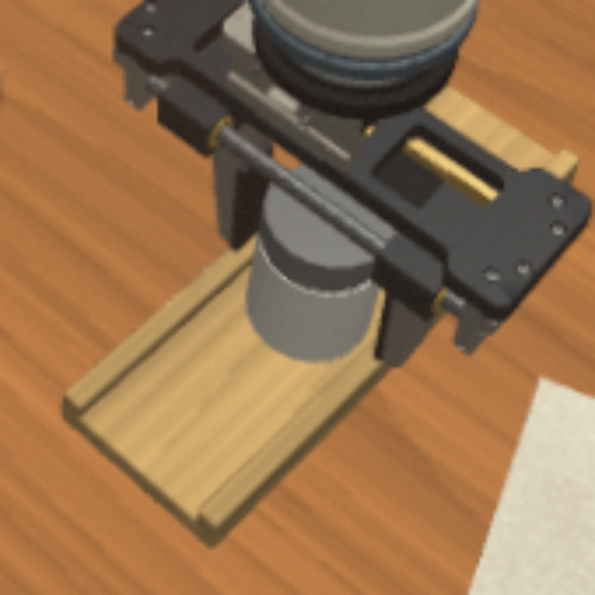

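View pics/w13.png

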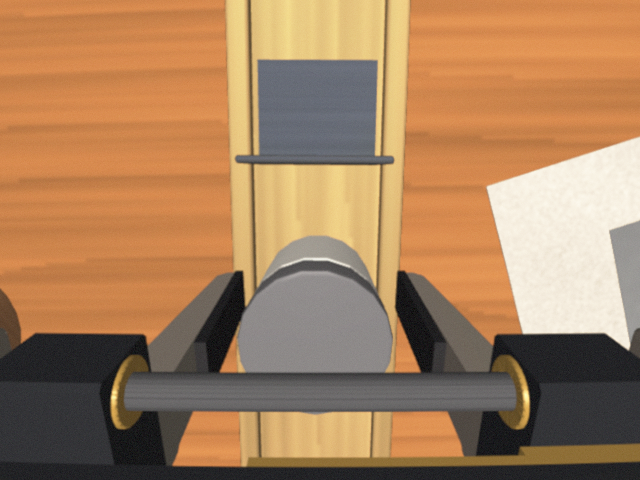

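Run:
```python
from h import *
p=r.camera_params("wrist")
s=r.sense();pos=np.array(s['position']);print(pos+np.array(s['orientation'])@[0,-.0187,0])
print('lid',onz(p,[[316,337],[240,337],[392,337],[316,412],[316,263]],.082))
print('be',onz(p,[[315,161],[238,160],[393,160]],.067))
print('tray',onz(p,[[234,200],[402,200],[247,440],[386,440],[252,200],[380,200]],[.02]))
```

```text
[ 0.45599553 -0.33472597  0.04618603]
lid [[ 0.45865415 -0.33323744  0.082     ]
 [ 0.4590235  -0.30644554  0.082     ]
 [ 0.45819147 -0.35992547  0.082     ]
 [ 0.4291226  -0.33260379  0.082     ]
 [ 0.48544722 -0.33380935  0.082     ]]
be [[ 0.51961204 -0.33390435  0.067     ]
 [ 0.52055458 -0.30593895  0.067     ]
 [ 0.51944231 -0.36214687  0.067     ]]
tray [[ 0.50223457 -0.29238736  0.02      ]
 [ 0.50066711 -0.37552557  0.02      ]
 [ 0.36731978 -0.29132277  0.02      ]
 [ 0.36632416 -0.36942953  0.02      ]
 [ 0.50205655 -0.30134276  0.02      ]
 [ 0.50086121 -0.36465329  0.02      ]]
```

Request:
{"op": "jog_arm", "data": {"targets": [{"offset": [-0.001,0.0005,0.001],"spin": 0,"jaw": 0.045},{"offset": [0,0.0004,0],"spin": 0,"jaw": 0.045},{"offset": [0,0.0004,0],"spin": 0,"jaw": 0.045},{"offset": [0,0.0004,0],"spin": 0,"jaw": 0.045},{"offset": [0,0,0],"spin": 0,"jaw": 0.045}], "squeeze": 25}}

```text
time: 23.45
position: [0.4604, -0.3337, 0.0265]
orientation: [[-0.018, 0.108, 0.994], [-1.0, 0.005, -0.019], [-0.007, -0.994, 0.108]]
wrist_force: [-0.6, -0.1, -2.2]
width: 0.0557
```

Request:
{"op": "jog_arm", "data": {"targets": [{"offset": [0,-0.0002,0.007],"spin": 0,"jaw": 0.045},{"offset": [0,0.0006,0.007],"spin": 0,"jaw": 0.045},{"offset": [0,0.0006,0.006],"spin": 0,"jaw": 0.045},{"offset": [0,0.0005,0.001],"spin": 0,"jaw": 0.045}]}}

```text
time: 23.78
position: [0.4831, -0.3338, 0.027]
orientation: [[-0.019, 0.107, 0.994], [-1.0, 0.006, -0.02], [-0.008, -0.994, 0.107]]
wrist_force: [-0.5, -0.1, -3.3]
width: 0.056
```

Run:
```python
from h import *
im=r.grab_frame("scene");save(cv2.resize(im[140:230,230:350],None,fx=5,fy=5),"c14")
s=r.sense();print(s['time'],np.round(s['position'],4),np.round(s['wrist_force'],2),np.round(s['orientation'],3).tolist(),s['width'])
```

```text
23.8333 [ 0.4828 -0.3337  0.0267] [ 0.1  -0.19 -3.48] [[-0.018, 0.107, 0.994], [-1.0, 0.006, -0.019], [-0.008, -0.994, 0.107]] 0.05563278492285514
```

View pics/c14.png

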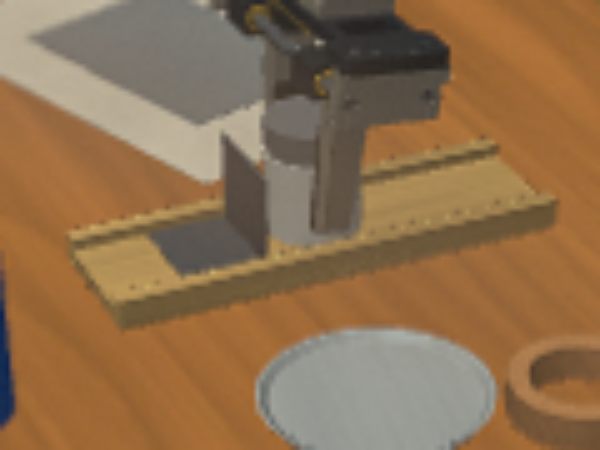

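Request:
{"op": "jog_arm", "data": {"targets": [{"offset": [0,0.0005,0.004],"spin": 0,"jaw": 0.045},{"offset": [0,0.0003,0.001],"spin": 0,"jaw": 0.045}]}}

```text
time: 24.0
position: [0.4876, -0.3335, 0.0265]
orientation: [[-0.018, 0.105, 0.994], [-1.0, 0.007, -0.018], [-0.008, -0.994, 0.105]]
wrist_force: [-3.7, -1.7, 7.3]
width: 0.0556
```

Run:
```python
from h import *
for i in range(3):
    im=r.grab_frame("scene");s=r.sense();print(s['time'],np.round(s['position'],4),np.round(s['wrist_force'],2),s['width'])
save(cv2.resize(im[140:230,230:350],None,fx=5,fy=5),"c15")
```

```text
24.05 [ 0.4875 -0.3335  0.0265] [ 0.35 -1.02  0.64] 0.055695532399452456
24.1 [ 0.4875 -0.3335  0.0265] [-0.35  0.45  0.93] 0.05578924099787434
24.15 [ 0.4874 -0.3335  0.0265] [0.44 0.73 0.76] 0.055678492388301
```

View pics/c15.png

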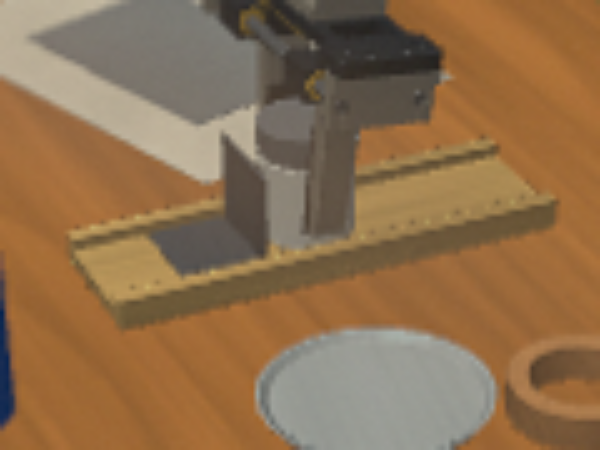

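Request:
{"op": "jog_arm", "data": {"targets": [{"offset": [0,0.0,0.0018],"spin": 0,"jaw": 0.045}]}}

```text
time: 24.23
position: [0.4889, -0.3334, 0.0266]
orientation: [[-0.018, 0.106, 0.994], [-1.0, 0.007, -0.019], [-0.009, -0.994, 0.105]]
wrist_force: [-0.2, -0.9, -3.0]
width: 0.0557
```

Run:
```python
from h import *
for i in range(2):
    im=r.grab_frame("scene");s=r.sense();print(s['time'],np.round(s['position'],4),np.round(s['wrist_force'],2),s['width'])
```

```text
24.2833 [ 0.4894 -0.3335  0.0267] [-0.79  0.51 -2.23] 0.05592494807692076
24.3333 [ 0.4892 -0.3334  0.0266] [ 0.28  0.33 -1.92] 0.055793133662690945
```

Request:
{"op": "jog_arm", "data": {"targets": [{"offset": [0,0.0004,0.0018],"spin": 0,"jaw": 0.045}]}}

```text
time: 24.42
position: [0.4902, -0.3333, 0.0265]
orientation: [[-0.018, 0.104, 0.994], [-1.0, 0.007, -0.019], [-0.009, -0.995, 0.104]]
wrist_force: [-9.0, 0.8, 13.5]
width: 0.0562
```

Run:
```python
from h import *
for i in range(2):
    im=r.grab_frame("scene");s=r.sense();print(s['time'],np.round(s['position'],4),np.round(s['wrist_force'],2),s['width'])
```

```text
24.4667 [ 0.4905 -0.3334  0.0265] [-2.93  0.86  3.23] 0.05588885569669805
24.5167 [ 0.4906 -0.3334  0.0265] [-3.36  0.41  5.35] 0.055810829677768105
```

Request:
{"op": "jog_arm", "data": {"targets": [{"offset": [0,-0.0002,0.0008],"spin": 0,"jaw": 0.045}]}}

```text
time: 24.6
position: [0.491, -0.3333, 0.0267]
orientation: [[-0.018, 0.104, 0.994], [-1.0, 0.007, -0.019], [-0.009, -0.995, 0.104]]
wrist_force: [-0.4, -0.6, -2.6]
width: 0.0554
```

Run:
```python
from h import *
for i in range(3):
    im=r.grab_frame("scene");s=r.sense();print(s['time'],np.round(s['position'],4),np.round(s['wrist_force'],2),s['width'])
save(cv2.resize(im[140:230,230:350],None,fx=5,fy=5),"c16")
```

```text
24.65 [ 0.4912 -0.3333  0.0268] [ 0.09 -0.03 -2.44] 0.05551467327709199
24.7 [ 0.4913 -0.3333  0.0267] [ 0.92  0.04 -2.37] 0.055784144518882826
24.75 [ 0.4913 -0.3333  0.0266] [ 0.51 -0.72 -2.42] 0.05555619876064619
```

View pics/c16.png

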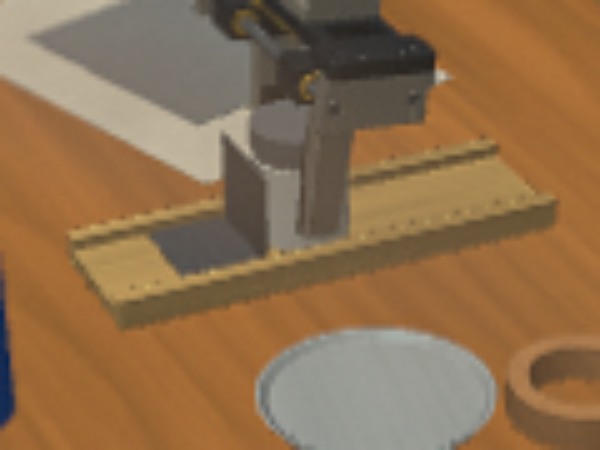

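Request:
{"op": "jog_arm", "data": {"targets": [{"offset": [0,0.0001,0.0013],"spin": 0,"jaw": 0.045}]}}

```text
time: 24.83
position: [0.4922, -0.3332, 0.0266]
orientation: [[-0.018, 0.104, 0.994], [-1.0, 0.007, -0.019], [-0.009, -0.995, 0.104]]
wrist_force: [-3.8, -0.5, 2.5]
width: 0.0556
```

Run:
```python
from h import *
for i in range(2):
    im=r.grab_frame("scene");s=r.sense();print(s['time'],np.round(s['position'],4),np.round(s['wrist_force'],2),s['width'])
```

```text
24.8833 [ 0.4926 -0.3332  0.0266] [ 0.3  -0.16 -1.78] 0.05553169357699698
24.9333 [ 0.4927 -0.3333  0.0266] [ 0.28 -0.44 -1.25] 0.05593541118034052
```

Request:
{"op": "jog_arm", "data": {"targets": [{"offset": [0,0.0,0.0014],"spin": 0,"jaw": 0.045}]}}

```text
time: 25.02
position: [0.494, -0.3332, 0.0266]
orientation: [[-0.018, 0.104, 0.994], [-1.0, 0.007, -0.019], [-0.009, -0.994, 0.104]]
wrist_force: [-0.5, -0.0, -2.6]
width: 0.0556
```

Run:
```python
from h import *
for i in range(2):
    im=r.grab_frame("wrist");s=r.sense();print(s['time'],np.round(s['position'],4),np.round(s['wrist_force'],2),s['width'])
save(im,"w14")
```

```text
25.0667 [ 0.4945 -0.3334  0.0267] [ 0.3  -0.29 -1.62] 0.055375353516194145
25.1167 [ 0.4945 -0.3333  0.0267] [ 0.02 -0.91 -3.15] 0.05554634904400882
```

View pics/w14.png

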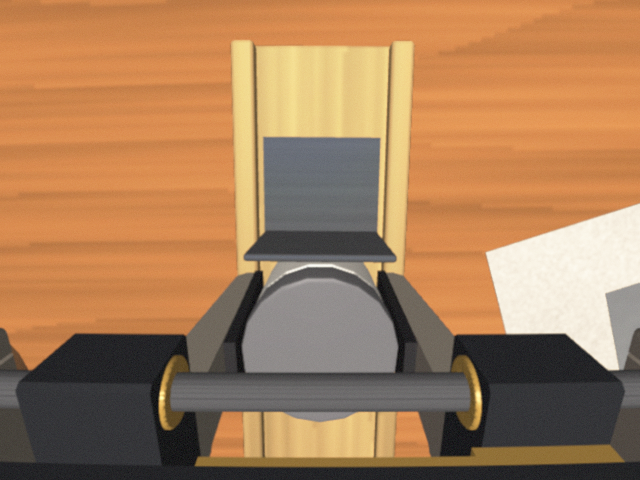

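Request:
{"op": "jog_arm", "data": {"targets": [{"offset": [0,0.0002,0.0013],"spin": 0,"jaw": 0.045}]}}

```text
time: 25.2
position: [0.4956, -0.3333, 0.0266]
orientation: [[-0.018, 0.105, 0.994], [-1.0, 0.007, -0.019], [-0.009, -0.994, 0.105]]
wrist_force: [-2.1, 0.8, 1.4]
width: 0.0557
```

Run:
```python
from h import *
for i in range(2):
    im=r.grab_frame("scene");s=r.sense();print(s['time'],np.round(s['position'],4),np.round(s['wrist_force'],2),s['width'])
p=r.camera_params("wrist");print(onz(p,[[320,261]],.067),onz(p,[[320,265]],.082))
save(cv2.resize(im[140:230,230:350],None,fx=5,fy=5),"c17")
```

```text
25.25 [ 0.4958 -0.3333  0.0266] [-2.17  0.44 -0.15] 0.05558618657640814
25.3 [ 0.4957 -0.3333  0.0266] [-1.32 -0.12 -1.57] 0.055640417671241574
[[ 0.52044063 -0.33367718  0.067     ]] [[ 0.52290621 -0.33385543  0.082     ]]
```

View pics/c17.png

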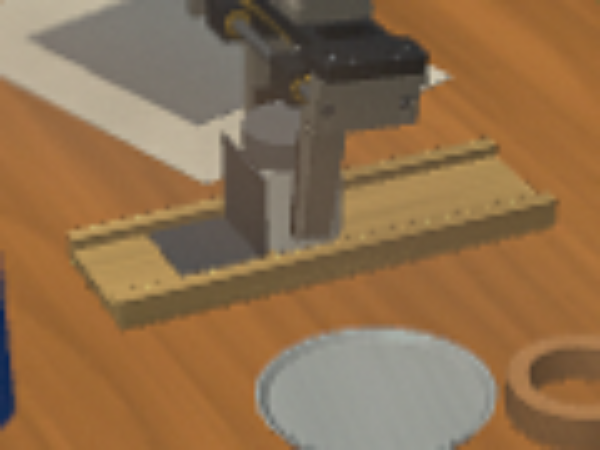

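Request:
{"op": "jog_arm", "data": {"targets": [{"offset": [0,0.0001,0.0007],"spin": 0,"jaw": 0.045}]}}

```text
time: 25.38
position: [0.4958, -0.3332, 0.0265]
orientation: [[-0.018, 0.104, 0.994], [-1.0, 0.008, -0.018], [-0.009, -0.995, 0.103]]
wrist_force: [-9.1, -1.7, 6.6]
width: 0.0559
```

Run:
```python
from h import *
for i in range(3):
    im=r.grab_frame("scene");s=r.sense();print(s['time'],np.round(s['position'],4),np.round(s['wrist_force'],2),s['width'])
```

```text
25.4333 [ 0.4958 -0.3333  0.0266] [-4.68 -0.41  1.79] 0.05603104240120385
25.4833 [ 0.4958 -0.3333  0.0265] [-5.98 -1.24  2.36] 0.055212693365861175
25.5333 [ 0.4958 -0.3333  0.0266] [-4.36 -0.59  2.98] 0.05584218035475118
```

Run:
```python
from h import *
for i in range(10):
    im=r.grab_frame("side" if i%2 else "scene");s=r.sense();print(s['time'],np.round(s['position'],4),np.round(s['wrist_force'],2))
    if i>7: save(cv2.resize(im[310:480,340:510] if i%2 else im[140:230,230:350],None,fx=3.5+1.5*(i%2==0),fy=3.5+1.5*(i%2==0)),f"e{i}")
```

```text
25.5833 [ 0.4958 -0.3333  0.0265] [-6.16 -0.36  1.51]
25.6333 [ 0.4958 -0.3333  0.0265] [-5.26 -0.21  1.79]
25.6833 [ 0.4958 -0.3333  0.0265] [-5.06 -0.68  2.43]
25.7333 [ 0.4958 -0.3333  0.0265] [-4.94 -1.34  2.5 ]
25.7833 [ 0.4958 -0.3333  0.0265] [-4.3  -0.09  1.41]
25.8333 [ 0.4958 -0.3333  0.0266] [-4.3  -1.04  1.98]
25.8833 [ 0.4958 -0.3333  0.0266] [-5.33 -0.61  2.51]
25.9333 [ 0.4958 -0.3333  0.0265] [-5.27 -0.37  2.85]
25.9833 [ 0.4958 -0.3333  0.0265] [-4.94  0.13  2.8 ]
26.0333 [ 0.4958 -0.3333  0.0265] [-5.66  0.19  2.  ]
```

View pics/e8.png

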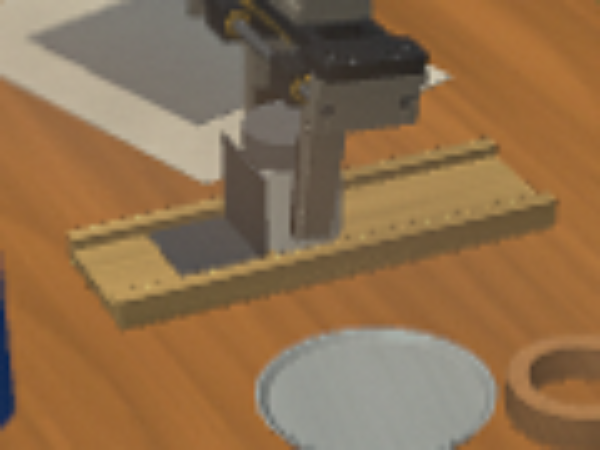

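Request:
{"op": "jog_arm", "data": {"targets": [{"offset": [0,-0.0001,0.0009],"spin": 0,"jaw": 0.045}]}}

```text
time: 26.12
position: [0.4958, -0.3332, 0.0266]
orientation: [[-0.017, 0.102, 0.995], [-1.0, 0.008, -0.018], [-0.01, -0.995, 0.102]]
wrist_force: [-6.4, -2.2, -0.7]
width: 0.056
```

Run:
```python
from h import *
F=[]
for i in range(10):
    im=r.grab_frame("scene");s=r.sense();F.append(s['wrist_force'])
print(s['time'],np.round(s['position'],4),np.round(np.mean(F,0),2),np.round(np.min(F,0),2),np.round(np.max(F,0),2))
```

```text
26.6167 [ 0.4958 -0.3332  0.0266] [-5.74 -1.37  1.15] [-6.58 -1.97  0.65] [-5.02 -0.74  1.62]
```

Request:
{"op": "jog_arm", "data": {"targets": [{"offset": [0,0,0.0003],"spin": 0,"jaw": 0.075},{"offset": [0,0,0],"spin": 0,"jaw": 0.075},{"offset": [0,0,0],"spin": 0,"jaw": 0.08},{"offset": [0,0,0],"spin": 0,"jaw": 0.085}]}}

```text
time: 26.95
position: [0.4974, -0.334, 0.0273]
orientation: [[-0.018, 0.105, 0.994], [-1.0, 0.006, -0.019], [-0.008, -0.994, 0.105]]
wrist_force: [0.1, -0.2, -0.6]
width: 0.0802
```

Run:
```python
from h import *
im=r.grab_frame("scene");save(cv2.resize(im[140:230,230:350],None,fx=5,fy=5),"c18")
im=r.grab_frame("wrist");save(im,"w18")
s=r.sense();print(s['time'],np.round(s['position'],4),np.round(s['wrist_force'],2),s['width'])
```

```text
27.05 [ 0.4974 -0.334   0.0273] [-0.23  0.21  0.63] 0.08505887158366095
```

View pics/c18.png

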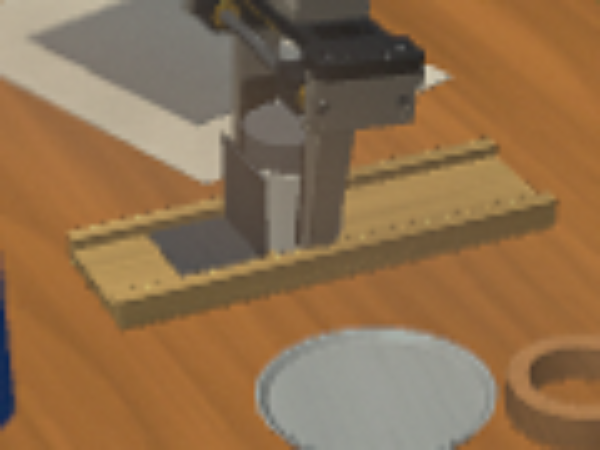

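View pics/w18.png

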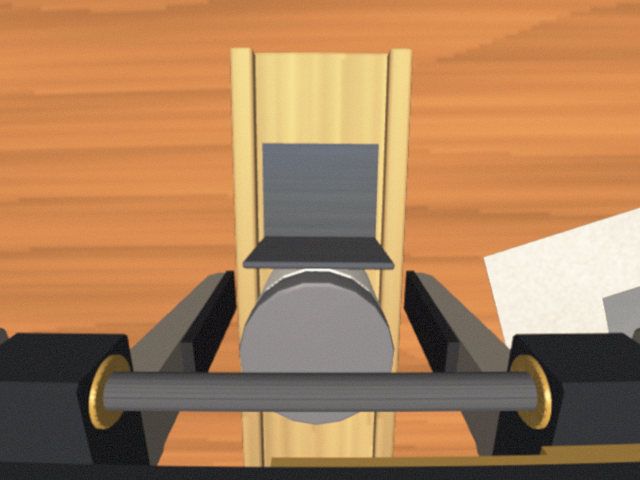

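Request:
{"op": "jog_arm", "data": {"targets": [{"offset": [0,-0.015,0.001],"spin": 0,"jaw": 0.0919},{"offset": [0,-0.025,0.002],"spin": 0,"jaw": 0.0919},{"offset": [0,-0.03,0.002],"spin": 0,"jaw": 0.0919},{"offset": [0,-0.035,0],"spin": 0,"jaw": 0.0919},{"offset": [0,-0.035,-0.02],"spin": 0,"jaw": 0.0919},{"offset": [0,-0.03,-0.03],"spin": 0,"jaw": 0.0919},{"offset": [0,0,-0.03],"spin": 0,"jaw": 0.0919},{"offset": [0,0,0],"spin": 0,"jaw": 0.0919}]}}

```text
time: 27.72
position: [0.4036, -0.333, 0.1949]
orientation: [[-0.014, 0.104, 0.995], [-1.0, 0.007, -0.015], [-0.008, -0.995, 0.103]]
wrist_force: [-0.5, -0.9, -1.4]
width: 0.0918
```

Run:
```python
from h import *
a=r.grab_frame("scene");b=r.grab_frame("side")
save(np.hstack([cv2.resize(a[140:340,220:400],None,fx=2.2,fy=2.2),cv2.resize(b[160:360,240:420],None,fx=2.2,fy=2.2)]),"f1")
save(np.hstack([cv2.resize(a[140:230,230:350],None,fx=3.3,fy=3.3),cv2.resize(b[310:400,400:520],None,fx=3.3,fy=3.3)]),"f3")
p=r.camera_params("wrist");np.save("wp.npy",p,allow_pickle=True);save(r.grab_frame("wrist"),"f2")
s=r.sense();print(s['time'],np.round(s['position'],4),np.round(s['wrist_force'],2),s['width'])
```

```text
27.8667 [ 0.4079 -0.3341  0.1947] [-0.16 -0.27 -0.81] 0.09200731206992806
```

View pics/f1.png

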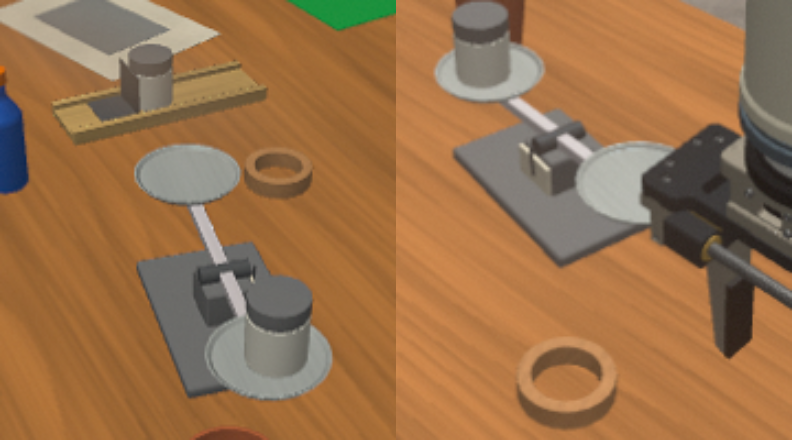

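View pics/f2.png

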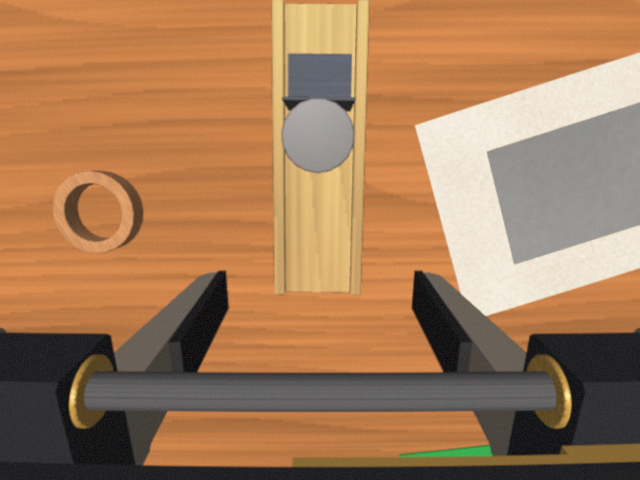

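View pics/f3.png

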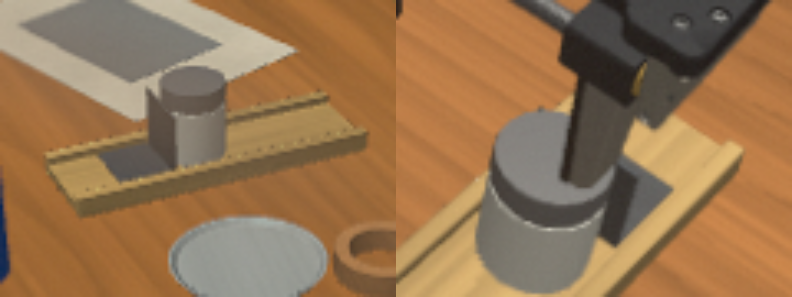

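Run:
```python
from h import *
p=np.load("wp.npy",allow_pickle=True).item()
im=cv2.imread("pics/f2.png");cv2.imwrite("pics/f2c.png",cv2.resize(im[40:190,250:390],None,fx=4,fy=4,interpolation=cv2.INTER_CUBIC))
```

```text
(no output)
```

View pics/f2c.png

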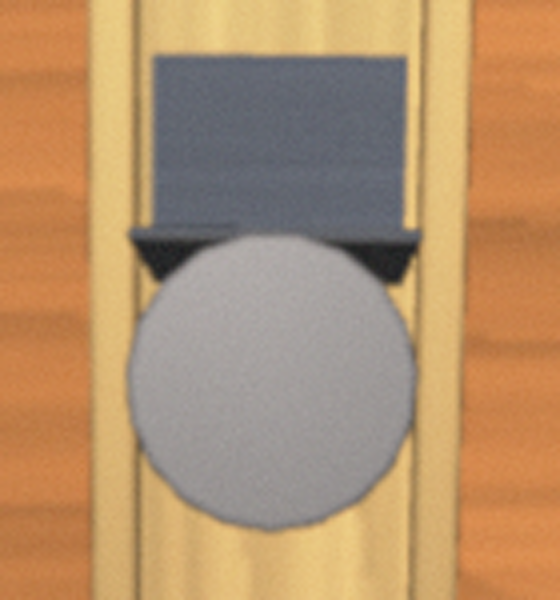

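Run:
```python
from h import *
p=r.camera_params("wrist")
be=onz(p,[[250+130/4,40+242/4],[250+418/4,40+242/4]],.067)
bot=onz(p,[[250+160/4,40+283/4],[250+400/4,40+283/4]],.012)
lid=onz(p,[[250+272/4,40+381/4],[250+128/4,40+381/4],[250+416/4,40+381/4],[318,40+234/4],[318,40+528/4]],.082)
print(be,bot,lid,sep='\n')
print(onz(p,[[250+90/4,135],[250+463/4,135]],.02).mean(0))
im=r.grab_frame("side");s=r.sense();print(s['time'],s['position'],s['wrist_force'])
```

```text
[[ 0.51915964 -0.30516091  0.067     ]
 [ 0.51822273 -0.36145001  0.067     ]]
[[ 0.51921867 -0.30630463  0.012     ]
 [ 0.51830865 -0.36189138  0.012     ]]
[[ 0.49096693 -0.33267496  0.082     ]
 [ 0.49142041 -0.3055161   0.082     ]
 [ 0.49055287 -0.35979355  0.082     ]
 [ 0.51757996 -0.33310151  0.082     ]
 [ 0.4635743  -0.33223514  0.082     ]]
[ 0.49624356 -0.33298735  0.02      ]
27.9167 [ 0.40808589 -0.33393182  0.19421235] [-0.02292625 -0.43713315  0.08652335]
```

```bash
python3 -c "
from station import r
print(r.finish_job())"
```

```text
the job is handed in; nothing more can be done
None
```

I weighed both pots on the balance, put the heavier one in the tray against the bookend, and handed the job in. My last checks found no failed condition, but `finish_job` gives no verdict.

- **Weighing:** The pot that started farther left went on the left pan and the other on the right. After about 4 s the right pan had sunk and the left had risen. The wrist force while carrying them agreed: about 2.6 N for the right pot and about 1.7 N for the left one.
- **Into the tray:** I stood the right-hand pot in the channel and slid it back.
    - **First slide:** With a light grip, the pot tipped forward instead of sliding. I backed off, and it stood upright again.
    - **Second slide:** I gripped it lower and more firmly, and it reached the bookend at pot centre x ≈ 0.491.
    - **Press:** I held it there for about 1 s with the wrist reading 5 to 6 N, then let go. Some of that reading may be floor friction; I estimate at least 3 N reached the bookend.
- **Final check, heavier pot:** In the wrist camera the pot is upright and about 28 mm (its own radius) from the bookend face, so it is touching. It sits about 0.3 mm off the channel's middle line.
- **Final check, bookend:** Its face measures x ≈ 0.519, against 0.517–0.520 before the push, so I saw no shift beyond measuring error.
- **Final check, the rest:** The lighter pot stands on the left pan, about 5 mm from its centre. I saw no movement of the tape roll, glue bottle or cup, but I did not re-measure them. The gripper is open and clear of everything, at about 28 s of the 72 s allowed.
- **Gripper tilt:** The gripper drifted to about 0.1 rad of tilt that the moves could not correct. I let the pot settle flat and gripped it again before pressing.

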